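Stack the dissolution sample plates on the carrier

ROBOT

A 6-joint arm with a two-finger parallel gripper is mounted at the origin on the work surface. World frame = base frame: x ahead of the robot, y to its left, z up, the work surface at z = 0. Lengths are in m, angles in rad, forces in N, time in s.
With the tool pointing down it reaches from about 0.35 to 0.975 m from the base axis. Payload 4.9 kg.
Tool frame: the origin (TCP) lies on the front face of the gripper's body, between the roots of the fingers; the fingertips stand ctrl.tip_extent ahead of it and the grasp point (between the pads) lies 54 mm ahead of it (ctrl.tip_extent is the distance from the TCP to the fingertips, in m); z points along the fingers, y is the line along which they close (so a half turn about z gives the same grasp; the last joint's range is limited). The gripper opens to 85 mm and grips with 20 to 120 N. Pads are 22 mm wide; open, the fingers measure 114 mm over their backs; the gripper's body (76 mm by 85 mm) begins 54 mm behind the grasp point. The pads swing forward as they close: fully open they stand 13 mm farther back than shut.
Start: joints at [1.108, 0.053, 1.613, -0, 1.476, -0.119], TCP at [0.211, 0.588, 0.304] pointing down, gripper open.
Joint ranges: [-3.01, 3.01], [-1.01, 2.22], [0.06, 2.58], [-1.02, 4.17], [0.09, 2.62], [-3.14, 3.14]. Speed limits (rad/s): [2.57, 2.57, 3.14, 3.14, 3.14, 3.14].

INTERFACE

Orientations are given as a rotation vector (axis times angle).
In Python, from station import ctrl gives the robot as it stands.
- The arm moves only by the tool apply_moves, never from a script. Its argument "rows" is one flat list of numbers, 6 for each row, row after row: the shift along the tool's x, y, z normalised to -1 to 1, where 1 is 0.6 m, then the turn, a rotation vector about the tool's x, y, z normalised to -1 to 1, where 1 is 90 degrees. A call has 1 to 20 rows; each row is the pose to reach, as a shift and turn from the pose commanded when the call began, along the tool's axes at that moment; what a row does not reach only later rows make up. A row lasts 1/10 s, in which the tool goes at most 50 mm and 8.59 degrees, less where a joint would pass 70% of its speed; a pose out of reach is approached as far as the arm can. A call with a number of a shift or a turn outside -1 to 1 is refused whole. A call with a gripper value outside its range is refused whole. "grip" is the opening, from 0 (shut) to 1 (fully open), set as the call begins (left out, the last holds). The fingers move at their own pace and stop on an object; "grip_force" is the grip in N (left out, the last holds). Time passes only in rows, so rows that repeat a pose let the fingers close. It gives the time, the measured TCP pose, the force, the opening and the grip force at its end, in the units of the state.
- ctrl.get_obs(): the state, without advancing time (a new reading comes with each control period).
- ctrl.get_image(name): name is "scene" or "top" or "wrist"; returns (picture, depth): 384x512x3 uint8, blue, green, red; 384x512 float32, m along the optical axis (not along the pixel's ray), 0 where there is no reading.
- ctrl.camera_model(name): a dict with "mtx" (3x3 intrinsics, pixels), "R" (3x3) and "t" (3): a world point X has camera coordinates R X + t; the wrist camera has in their place "tool_from_camera" (4x4, takes a point from camera to tool coordinates, whose origin is the TCP and whose axes are the flange's). Camera axes: x right, y down, z forward; pixel columns grow to the right and rows downward; lengths in m; the calibration is good to about 2 mm. The wrist camera is an equidistant fisheye: a pixel r from the principal point sees the ray r / f radians off the axis. A picture is of the moment at which its call begins: read the wrist's pose just before it. camera_model takes no time and is no camera call.
- ctrl.finish_job(): hands the job in; it is judged then, once.
The state is a dict: "t": time; "q": joint angles; "dq": joint speeds; "effort": joint torques, N m; "tool_pos": TCP position; "tool_rot": TCP orientation; "contact_force": force on the tool from outside, world axes, zero at the start; "wrist_torque": the same for the moment, N m; "opening": finger opening in m; "grip_force": force on a finger pad.
Only numpy, scipy, OpenCV 4.12 (cv2) and the standard library are available. Lean on these libraries where they do the work, as an engineer would, in place of code of your own. Each camera call takes 0.05 s, during which the arm holds its last target. There are 200 camera calls.

TASK

Build the stack of sample plates on the aluminium carrier, ready to go to the analyser: the tall deep-well plate at the bottom, the bare shallow plate on it, and the shallow plate with the lid on top, its lid still on. Turn each one so that its chamfered corners match those below and its skirt drops fully home over the block underneath. Carry the plates level, set them down without dropping them, and leave the bottle, the vessel, the jar and the basket standing where they are.

Things in the scene. Friction and masses are not known exactly. Their poses are not given: they have to be found in the camera images.
- deep_mid (a point): Centre (half-way up) of the tall deep-well plate: white plastic, about 130 g, 90 long x 64 wide x 44 mm high, 6 x 4 open wells. Two corners, at one short end, chamfered 12 mm. Side walls straight, 64 mm apart, up to 37 mm; above, the well block: 82 x 56 mm, 7 mm high, same chamfers. z up; x lengthwise, from the chamfered end to the square end. Home on the carrier, its foot is 9 mm above the bench.
- deep_end (a point): Middle of the deep-well plate's chamfered short end, half-way up, 45 mm from its centre. All plates: underneath, a skirt 3 mm thick bounds a recess 84 x 58 mm, 6 mm deep, with the same two chamfers; it fits over the tapered block of a plate or of the carrier with 1 mm play a side, one way round only, and its roof comes to rest on the block's top.
- shallow_mid (a point): Centre (half-way up) of the bare shallow plate: white plastic, about 70 g, 90 long x 64 wide x 24 mm high, 6 x 4 open wells. Two corners, at one short end, chamfered 12 mm. Side walls straight, 64 mm apart, up to 17 mm; above, the well block: 82 x 56 mm, 7 mm high, same chamfers. z up; x lengthwise, from the chamfered end to the square end. Home on the deep-well plate, its foot is 38 mm above that plate's foot.
- shallow_end (a point): Middle of the bare shallow plate's chamfered short end, half-way up, 45 mm from its centre.
- covered_mid (a point): Centre (half-way up, lid not counted) of the lidded shallow plate: same shape, size, weight and axes as the bare shallow plate (90 x 64 x 24 mm), but wearing a lid: 26 mm high with it. Home on the bare shallow plate, its foot is 18 mm above that plate's foot.
- covered_end (a point): Middle of the lidded plate's chamfered short end, half-way up the plate, 45 mm from its centre.
- lid_mid (a point): Centre of the lid: thin translucent plastic, 87 x 61 x 8 mm, 22 g, chamfered like the plate. It sits loosely over the lidded plate's well block, its centre 10 mm above that plate's centre; its sides stand 1.5 mm inside the plate's side walls. Axes as the plate's.
- carrier_key (a point): Centre of the top of the carrier's block, 15 mm above the bench. Carrier: aluminium tray fixed to the bench, 130 x 92 x 8 mm, an upright tab (50 mm wide, 26 mm high) at each short end. Its block is like the plates': 82 x 56 mm, 7 mm high, tapered; block and tray are chamfered at the two corners of one end. z up; x lengthwise, from the chamfered end to the square end.
- media_mid (a point): Bystander: 1 litre media bottle, diameter 101 mm, 225 mm tall with its cap, heavy; the point is on its axis 110 mm up.
- vessel_mid (a point): Bystander: covered round-bottomed glass vessel standing in a white foot, diameter 102 mm (120 mm at its cover), 183 mm tall; the point is on its axis 90 mm up.
- jar_mid (a point): Bystander: white tablet jar, diameter 54 mm, 68 mm tall; the point is on its axis 34 mm up.
- basket_mid (a point): Bystander: small steel dissolution basket with a stub shaft, diameter 30 mm, 61 mm tall, easily knocked over; the point is on its axis 30 mm up.

How it is judged:
By the outcome, as a careful person would: the job done as asked, in the order asked, and still so for the second after the job is handed in, with the robot touching nothing.
It also fails if it takes over 72 s, if anything falls off the work surface, if the arm or the gripper's body presses on something with over 40 N, if the wrist force passes 120 N, or if a joint passes its speed limit or range.

## Working session

There is one attempt and no reset: what is moved stays moved. The work goes in short steps, Python scripts to look and compute and a tool call to move; the robot and the scene stay as the last step left them, time stands still between calls to the robot, and variables do not carry over. Pictures are saved under pics/ and viewed, at most 10 in all, crops included, and the job is handed in when it is done.

Besides the shell and the picture viewer there is one more tool, called as name(argument=value, ...) on one line, values as JSON. apply_moves: Moves the arm, as the interface text tells. Its arguments: {"type":"object","properties":{"rows":{"type":"array","items":{"type":"number"}},"grip":{"type":"number"},"grip_force":{"type":"number"}},"required":["rows"]}

```bash
ls; mkdir -p pics
python3 - <<'E'
from station import ctrl
import cv2,numpy as np
o=ctrl.get_obs();print({k:np.round(v,3) for k,v in o.items()},ctrl.tip_extent)
for n in ("scene","top","wrist"):
    p,d=ctrl.get_image(n); cv2.imwrite(f"pics/{n}0.png",p); np.savez(f"pics/{n}0.npz",p=p,d=d)
    m=ctrl.camera_model(n); print(n,{k:np.round(v,3) for k,v in m.items()})
p=np.load("pics/top0.npz")["p"]; cv2.imwrite("pics/top0b.png",cv2.resize(p,(800,600),interpolation=cv2.INTER_CUBIC))
E
```

```text
pics
{'t': np.float64(0.0), 'q': array([ 1.108,  0.053,  1.614,  0.   ,  1.476, -0.119]), 'dq': array([-0.001, -0.   ,  0.001, -0.001, -0.002,  0.001]), 'effort': array([ 1.0000e-03, -3.9367e+01, -3.7018e+01,  0.0000e+00,  7.0000e-03,
        0.0000e+00]), 'tool_pos': array([0.21 , 0.588, 0.303]), 'tool_rot': array([-5.370e-01, -3.095e+00,  3.000e-03]), 'contact_force': array([1.209, 0.427, 0.669]), 'wrist_torque': array([ 0.034, -0.014,  0.017]), 'grip_force': np.float64(0.0), 'opening': np.float64(0.086)} 0.0726
scene {'mtx': array([[397.946,   0.   , 254.524],
       [  0.   , 397.946, 191.341],
       [  0.   ,   0.   ,   1.   ]]), 'R': array([[-0.16 ,  0.987,  0.013],
       [ 0.558,  0.102, -0.824],
       [-0.814, -0.125, -0.567]]), 't': array([ 0.067, -0.211,  1.305])}
top {'mtx': array([[353.586,   0.   , 252.934],
       [  0.   , 353.586, 196.162],
       [  0.   ,   0.   ,   1.   ]]), 'R': array([[ 0.128, -0.992, -0.001],
       [-0.969, -0.125, -0.211],
       [ 0.209,  0.028, -0.977]]), 't': array([-0.063,  0.545,  0.889])}
wrist {'mtx': array([[297.319,   0.   , 255.383],
       [  0.   , 297.319, 191.577],
       [  0.   ,   0.   ,   1.   ]]), 'tool_from_camera': array([[ 0.   , -0.951, -0.311,  0.079],
       [ 1.   ,  0.001, -0.001,  0.   ],
       [ 0.002, -0.311,  0.951, -0.07 ],
       [ 0.   ,  0.   ,  0.   ,  1.   ]])}
```

View pics/top0b.png

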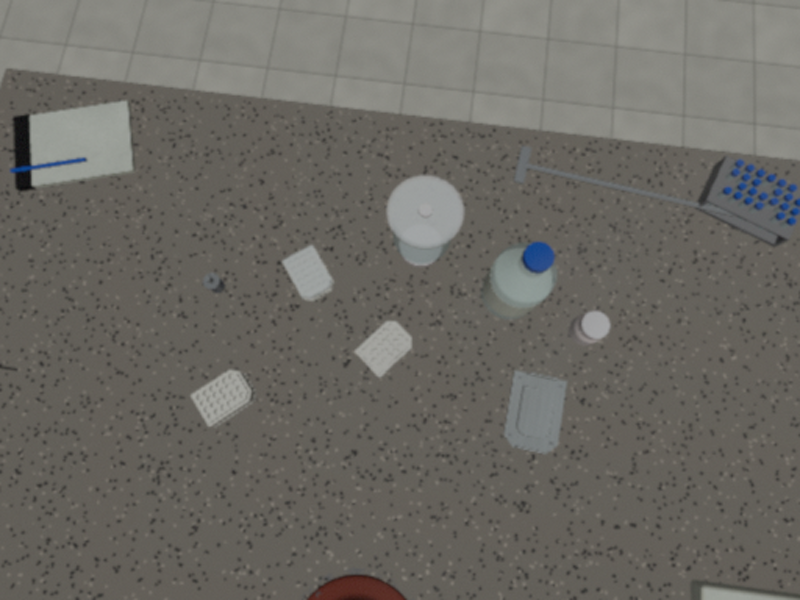

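View pics/scene0.png

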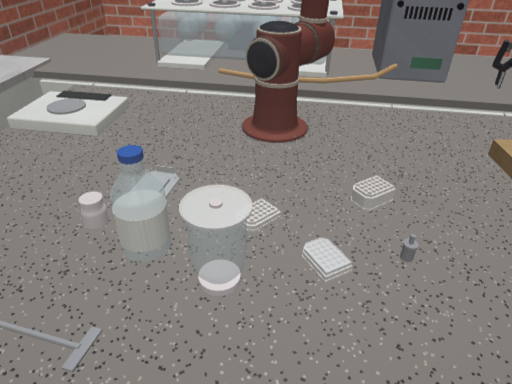

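The top view shows the deep plate at (221,397), the bare plate at (384,347), the lidded plate at (308,273) and the carrier at (536,412), in 800x600 pixels. The scene view confirms that the tall plate is the one at its right. Next I'll make enlarged, rectified top-down crops.

```bash
cat > h.py <<'E'
import numpy as np,cv2
from scipy.spatial.transform import Rotation as Ro
from station import ctrl
def px2w(n,u,v,z):
    m=ctrl.camera_model(n);r=np.linalg.inv(m["mtx"])@[u,v,1];R=m["R"];c=-R.T@m["t"];d=R.T@r
    return c+d*(z-c[2])/d[2]
def proj(n,X,o=None):
    m=ctrl.camera_model(n);X=np.atleast_2d(X).astype(float)
    if n!="wrist":
        c=X@m["R"].T+m["t"];p=c@m["mtx"].T;return p[:,:2]/p[:,2:]
    T=m["tool_from_camera"];Rt=Ro.from_rotvec(o["tool_rot"]).as_matrix()
    tl=(X-o["tool_pos"])@Rt;c=(tl-T[:3,3])@T[:3,:3]
    rho=np.hypot(c[:,0],c[:,1]);th=np.arctan2(rho,c[:,2]);k=m["mtx"][0,0]*th/np.maximum(rho,1e-9)
    return np.c_[m["mtx"][0,2]+k*c[:,0],m["mtx"][1,2]+k*c[:,1]]
def ortho(n,img,cx,cy,z,half,s,o=None):
    """top-down: image up = +x, image left = +y; s m/px"""
    N=int(2*half/s);i,j=np.mgrid[:N,:N]
    X=np.c_[(cx+half-i*s).ravel(),(cy+half-j*s).ravel(),np.full(N*N,z)]
    p=proj(n,X,o).astype(np.float32).reshape(N,N,2)
    return cv2.remap(img,p[...,0],p[...,1],cv2.INTER_CUBIC)
E
python3 - <<'E'
from h import *
p=np.load("pics/top0.npz")["p"]; t=[]
for nm,u,v,z in (("deep",221,397,.044),("bare",384,347,.024),("lid",308,273,.026),("car",536,412,.015)):
    w=px2w("top",u*.64,v*.64,z);print(nm,w.round(4),np.linalg.norm(w[:2]))
    q=ortho("top",p,round(w[0],2),round(w[1],2),z,.075,.0005);q=cv2.convertScaleAbs(q,alpha=1.2);
    t.append(q)
for nm,u,v,z in (("vessel_top",425,210,.18),("bottlecap",538,257,.225),("jar",595,324,.068),("basket",213,281,.03)):print(nm,px2w("top",u*.64,v*.64,z).round(3))
cv2.imwrite("pics/o1.png",np.vstack([np.hstack(t[:2]),np.hstack(t[2:])]))
E
```

```text
deep [0.3602 0.2785 0.044 ] 0.45533261215150866
bare [0.4819 0.0186 0.024 ] 0.48221508270599667
lid [0.597  0.1717 0.026 ] 0.6211932164619727
car [ 0.4047 -0.2557  0.015 ] 0.4786909149797506
vessel_top [ 0.68  -0.022  0.18 ]
bottlecap [ 0.611 -0.191  0.225]
jar [ 0.56  -0.33   0.068]
basket [0.56  0.337 0.03 ]
```

View pics/o1.png

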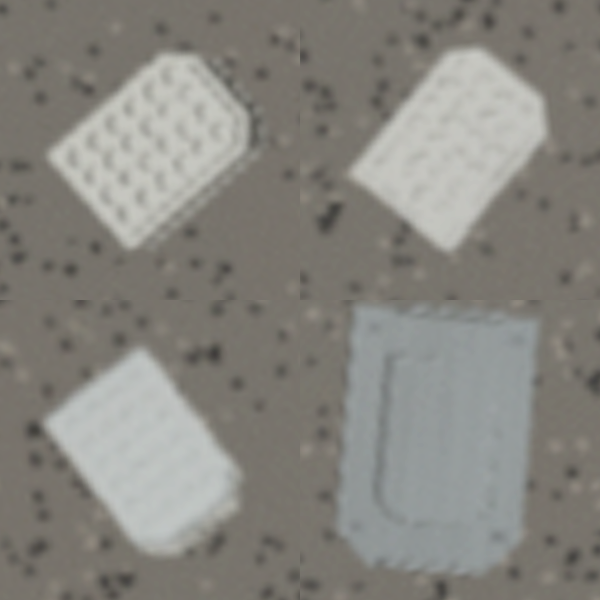

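The crops (up = +x, left = +y) show these chamfered ends: the deep plate's at its upper right, the bare plate's at its upper right, the lidded plate's at its lower right, and the carrier's at the bottom (-x). I'll fit a silhouette model to each plate.

```bash
cat >> h.py <<'E'
from scipy.optimize import minimize
def octo(L,W,c):
    a,b=L/2,W/2;return np.array([[-a,-b+c],[-a+c,-b],[a,-b],[a,b],[-a+c,b],[-a,b-c]])
def solids(kind,z0=0.):
    H={"deep":.044,"bare":.024,"lid":.024}[kind]
    s=[(octo(.090,.064,.012),0,H-.007),(octo(.082,.056,.012),H-.007,H)]
    if kind=="lid": s.append((octo(.087,.061,.012),.018,.026))
    return [np.vstack([np.c_[o,np.full(6,a+z0)],np.c_[o,np.full(6,b+z0)]]) for o,a,b in s]
def place(P,x,y,yaw):
    c,s=np.cos(yaw),np.sin(yaw);return np.c_[P[:,0]*c-P[:,1]*s+x,P[:,0]*s+P[:,1]*c+y,P[:,2]]
def fit(n,img,kind,g,o=None,thr=125,rad=.09):
    """silhouette fit; returns x,y,yaw,IoU"""
    S=4;u=proj(n,[[g[0],g[1],.02]],o)[0]
    q=proj(n,[[g[0]+rad,g[1],.02],[g[0],g[1]+rad,.02]],o);r=int(max(np.linalg.norm(q-u,axis=1)))
    x0,y0=max(0,int(u[0])-r),max(0,int(u[1])-r);sub=img[y0:y0+2*r,x0:x0+2*r].min(2)
    sub=cv2.GaussianBlur(cv2.resize(sub,None,fx=S,fy=S,interpolation=cv2.INTER_CUBIC),(0,0),2)
    m=(sub>thr).astype(np.uint8);m=cv2.morphologyEx(m,cv2.MORPH_CLOSE,np.ones((13,13)));m=cv2.morphologyEx(m,cv2.MORPH_OPEN,np.ones((13,13)))
    k,lab,st,ce=cv2.connectedComponentsWithStats(m)
    c=((u-[x0,y0])*S).astype(int);i=lab[c[1],c[0]] or 1+np.argmax(st[1:,4]);m=(lab==i).astype(np.uint8)
    sol=solids(kind)
    def rend(p):
        z=np.zeros_like(m)
        for s in sol:
            h=(proj(n,place(s,*p),o)-[x0,y0])*S+(S-1)/2
            cv2.fillConvexPoly(z,cv2.convexHull(np.round(h*16).astype(np.int32)),1,shift=4)
        return z
    sc=np.array([.002,.002,.03])
    f=lambda d:1-(lambda z:(z&m).sum()/max(1,(z|m).sum()))(rend(np.array(g)+d*sc))
    b=minimize(f,np.zeros(3),method="Nelder-Mead",options=dict(initial_simplex=[[0,0,0],[3,0,0],[0,3,0],[0,0,3]],xatol=.01,fatol=1e-5,maxiter=300))
    p=np.array(g)+b.x*sc
    dbg=cv2.resize(img[y0:y0+2*r,x0:x0+2*r],(m.shape[1],m.shape[0]))
    cv2.drawContours(dbg,cv2.findContours(m,0,2)[0],-1,(0,255,0),1);cv2.drawContours(dbg,cv2.findContours(rend(p),0,2)[0],-1,(0,0,255),1)
    return p,1-b.fun,dbg
E
python3 - <<'E'
from h import *
p=np.load("pics/top0.npz")["p"]
for k,g in (("deep",(.355,.275,2.36)),("bare",(.48,.018,2.4)),("lid",(.595,.17,.7))):
    r,i,d=fit("top",p,k,g);print(k,r[:2].round(4),np.degrees(r[2]).round(1),round(i,3));
    P=cv2.resize(d,(260,260)); A=P if k=="deep" else np.hstack([A,P])
cv2.imwrite("pics/f1.png",A)
E
```

```text
deep [0.3641 0.2828] 127.1 0.845
bare [0.4849 0.0179] 141.3 0.977
lid [0.6012 0.174 ] 36.6 0.932
```

```bash
cat >> h.py <<'E'
import json,os
def down(psi): # tool x at yaw psi(deg), z down
    c,s=np.cos(np.radians(psi)),np.sin(np.radians(psi));return np.array([[c,s,0],[s,-c,0],[0,0,-1.]])
def getcmd():
    if os.path.exists("cmd.json"): d=json.load(open("cmd.json"));return np.array(d["p"]),np.array(d["R"])
    R=down(160.3)
    return np.array([.211,.588,.304]),Ro.from_rotvec(ctrl.get_obs()["tool_rot"]).as_matrix()
def plan(x,y,z,psi,dec=4):
    """print normalised row to go from commanded pose to target, and commit it as the commanded pose"""
    p,R=getcmd();Rt=down(psi)
    s=(R.T@(np.array([x,y,z])-p))/.6;w=Ro.from_matrix(R.T@Rt).as_rotvec()/(np.pi/2)
    row=np.round(np.r_[s,w],dec);n=max(np.linalg.norm(s*.6)/.05,np.degrees(np.linalg.norm(w)*np.pi/2)/8.59)
    p2=p+R@(row[:3]*.6);R2=R@Ro.from_rotvec(row[3:]*np.pi/2).as_matrix()
    json.dump(dict(p=p2.tolist(),R=R2.tolist()),open("cmd.json","w"));print("row",row.tolist(),"min rows %.1f"%n)
E
python3 - <<'E'
from h import *
plan(.362,.280,.18,130)
E
```

```text
row [-0.41, -0.3981, 0.2072, -0.001, 0.0002, 0.3367] min rows 7.3
```

apply_moves(rows=[-0.41, -0.3981, 0.2072, -0.001, 0.0002, 0.3367, -0.41, -0.3981, 0.2072, -0.001, 0.0002, 0.3367, -0.41, -0.3981, 0.2072, -0.001, 0.0002, 0.3367, -0.41, -0.3981, 0.2072, -0.001, 0.0002, 0.3367, -0.41, -0.3981, 0.2072, -0.001, 0.0002, 0.3367, -0.41, -0.3981, 0.2072, -0.001, 0.0002, 0.3367, -0.41, -0.3981, 0.2072, -0.001, 0.0002, 0.3367, -0.41, -0.3981, 0.2072, -0.001, 0.0002, 0.3367, -0.41, -0.3981, 0.2072, -0.001, 0.0002, 0.3367, -0.41, -0.3981, 0.2072, -0.001, 0.0002, 0.3367, -0.41, -0.3981, 0.2072, -0.001, 0.0002, 0.3367, -0.41, -0.3981, 0.2072, -0.001, 0.0002, 0.3367], grip=1)

```text
t: 1.35
tool_pos: [0.3616, 0.2817, 0.1802]
tool_rot: [1.325, 2.848, 0.004]
contact_force: [0.2, 0.2, -0.1]
opening: 0.0853
grip_force: 0.0
```

```bash
cat >> h.py <<'E'
def snap(n,f):
    o=ctrl.get_obs();p,d=ctrl.get_image(n);np.savez(f"pics/{f}.npz",p=p,d=d,tp=o["tool_pos"],tr=o["tool_rot"]);cv2.imwrite(f"pics/{f}.png",p);return o,p,d
E
python3 - <<'E'
from h import *
o,p,d=snap("wrist","w_deep")
print(o["t"],o["tool_pos"],getcmd()[0],np.degrees(np.arctan2(*Ro.from_rotvec(o["tool_rot"]).as_matrix()[[1,0],0])),ctrl.tip_extent)
r,i,g=fit("wrist",p,"deep",(.3641,.2828,np.radians(129)),o)
print(r[:2].round(4),np.degrees(r[2]).round(2),i)
g=cv2.resize(g,(400,400));cv2.imwrite("pics/w_deep_v.png",np.hstack([p,cv2.resize(g,(288,384))[:, :]]))
print(d[150:350:40,200:330:30].round(3))
E
```

```text
1.35 [0.36160701 0.28166017 0.1802168 ] [0.36200622 0.28002272 0.18001339] 130.10181818477164 0.0726
[0.3658 0.275 ] 131.1 0.9391256336229262
[[0.252 0.222 0.215 0.216 0.25 ]
 [0.263 0.222 0.223 0.217 0.264]
 [0.276 0.233 0.234 0.227 0.275]
 [0.289 0.289 0.288 0.287 0.288]
 [0.306 0.306 0.305 0.305 0.306]]
```

View pics/w_deep_v.png

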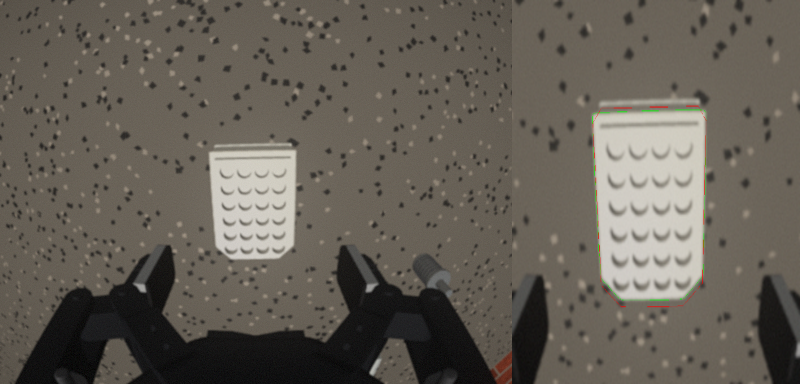

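Wrist view: the deep plate spans (209–296, 145–260), with its chamfers at the bottom, so the tool x axis matches the plate's. The far end-wall strip at v≈146 was left out of the mask. I'll widen the closing and refit.

```bash
sed -i 's/MORPH_CLOSE,np.ones((13,13))/MORPH_CLOSE,np.ones((ck,ck))/; s/thr=125,rad=.09/thr=125,rad=.09,ck=27/' h.py
python3 - <<'E'
from h import *
z=np.load("pics/w_deep.npz");o=dict(tool_pos=z["tp"],tool_rot=z["tr"])
for thr in (115,130,145):
    r,i,g=fit("wrist",z["p"],"deep",(.3658,.275,np.radians(130)),o,thr=thr)
    print(r[:2].round(4),np.degrees(r[2]).round(2),i)
cv2.imwrite("pics/w_deep_f.png",cv2.resize(g,(500,500)))
print(z["p"][140:165,250].min(1))
plan(.400,-.256,.18,-4+360)
E
```

```text
[0.3635 0.2779] 131.17 0.9792706133151978
[0.3634 0.2777] 131.31 0.9872467072774637
[0.3638 0.2773] 131.33 0.9813711426188491
[ 95  90  96 116 149 155 129 111 106 113 141 169 187 192 192 188 173 144
 140 173 190 197 196 195 194]
row [-0.7251, -0.5257, -0.0, -0.0001, 0.0, 1.4889] min rows 15.6
```

Run:
```python
from h import *
json.dump(dict(p=[.36200622,.28002272,.18001339],R=down(130).tolist()),open("cmd.json","w"))
plan(.42,.0,.18,63); plan(.400,-.256,.18,-4)
```

```text
row [-0.4196, -0.2259, 0.0, 0.0, 0.0, 0.7444] min rows 7.8
row [-0.3954, 0.164, 0.0, 0.0, 0.0, 0.7445] min rows 7.8
```

apply_moves(rows=[-0.4196, -0.2259, 0, 0, 0, 0.7444, -0.4196, -0.2259, 0, 0, 0, 0.7444, -0.4196, -0.2259, 0, 0, 0, 0.7444, -0.4196, -0.2259, 0, 0, 0, 0.7444, -0.4196, -0.2259, 0, 0, 0, 0.7444, -0.4196, -0.2259, 0, 0, 0, 0.7444, -0.4196, -0.2259, 0, 0, 0, 0.7444, -0.4196, -0.2259, 0, 0, 0, 0.7444, -0.4196, -0.2259, 0, 0, 0, 0.7444, -0.4196, -0.2259, 0, 0, 0, 0.7444])

```text
t: 2.4
tool_pos: [0.4199, 0.0011, 0.1794]
tool_rot: [-2.675, -1.646, -0.002]
contact_force: [-0.4, -0.0, 0.2]
opening: 0.0852
grip_force: 0.0
```

apply_moves(rows=[-0.3954, 0.164, 0, 0, 0, 0.7445, -0.3954, 0.164, 0, 0, 0, 0.7445, -0.3954, 0.164, 0, 0, 0, 0.7445, -0.3954, 0.164, 0, 0, 0, 0.7445, -0.3954, 0.164, 0, 0, 0, 0.7445, -0.3954, 0.164, 0, 0, 0, 0.7445, -0.3954, 0.164, 0, 0, 0, 0.7445, -0.3954, 0.164, 0, 0, 0, 0.7445, -0.3954, 0.164, 0, 0, 0, 0.7445, -0.3954, 0.164, 0, 0, 0, 0.7445, -0.3954, 0.164, 0, 0, 0, 0.7445, -0.3954, 0.164, 0, 0, 0, 0.7445])

```text
t: 3.6
tool_pos: [0.3999, -0.2552, 0.1789]
tool_rot: [-3.138, 0.107, -0.001]
contact_force: [0.1, 0.1, 0.8]
opening: 0.0856
grip_force: 0.0
```

Run:
```python
from h import *
o,p,d=snap("wrist","w_car")
print(o["t"],o["tool_pos"],getcmd()[0],np.degrees(np.arctan2(*Ro.from_rotvec(o["tool_rot"]).as_matrix()[[1,0],0])),o["q"].round(2))
q=ortho("wrist",p,.405,-.256,.015,.075,.00025,o);cv2.imwrite("pics/o_car.png",q)
```

```text
3.6 [ 0.39987641 -0.25516603  0.17888227] [ 0.39999298 -0.25601651  0.18001339] -3.887912461095977 [-0.73 -0.21  2.07  0.    1.27  0.91]
```

View pics/o_car.png

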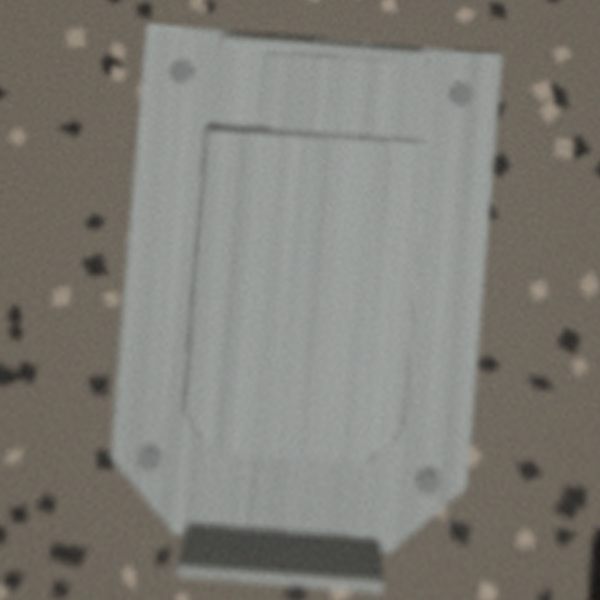

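The carrier crop (0.25 mm/px at z=15) shows the block's far edge at row ≈132, its chamfered end at row ≈461, its left edge at col ≈195 and its right edge at col ≈413. The four holes give a yaw of −4.75°. Next step: refine this with edge profiles in the carrier frame.

```bash
cat > car.py <<'E'
from h import *
from scipy.signal import find_peaks
z=np.load("pics/w_car.npz");o=dict(tool_pos=z["tp"],tool_rot=z["tr"]);g=z["p"].astype(np.float32).mean(2)
def W(cx,cy,yaw,zz,s=.00025,h=.08):
    a=np.arange(-h,h,s);X,Y=np.meshgrid(a,a,indexing="ij");P=place(np.c_[X.ravel(),Y.ravel(),np.full(X.size,zz)],cx,cy,yaw)
    p=proj("wrist",P,o).astype(np.float32).reshape(len(a),len(a),2);return a,cv2.remap(g,p[...,0],p[...,1],cv2.INTER_CUBIC)
def pk(a,pr,nm):
    d=cv2.GaussianBlur(np.gradient(pr).reshape(-1,1),(0,0),2).ravel();i,_=find_peaks(abs(d),height=.25,distance=4)
    print(nm,[(round(a[k]*1e3,2),round(float(d[k]),1)) for k in i])
for zz in (.015,.008):
    print("z",zz)
    for yaw in (-4.75,):
        a,I=W(.406,-.257,np.radians(yaw),zz)
        sel=lambda lo,hi:(a>lo)&(a<hi)
        pk(a,I[:,sel(-.02,.02)].mean(1),"x"); pk(a,I[sel(0.005,.035)].mean(0),"yA"); pk(a,I[sel(-.025,.0)].mean(0),"yB")
        pk(a,I[:,sel(-.043,-.03)].mean(1),"x side-");pk(a,I[:,sel(.03,.043)].mean(1),"x side+")
E
python3 car.py
```

```text
z 0.015
x [(np.float64(-76.75), -0.4), (np.float64(-72.5), 4.1), (np.float64(-69.25), -6.8), (np.float64(-59.0), 6.9), (np.float64(-41.0), 0.4), (np.float64(39.5), -3.6), (np.float64(41.5), 3.4), (np.float64(59.5), -0.9), (np.float64(61.0), 0.7), (np.float64(63.25), -7.6), (np.float64(65.25), 1.7), (np.float64(73.0), 0.7), (np.float64(77.75), -1.2)]
yA [(np.float64(-78.0), -0.5), (np.float64(-72.75), 1.0), (np.float64(-69.25), -0.7), (np.float64(-59.75), 0.5), (np.float64(-56.75), -0.4), (np.float64(-47.0), -0.7), (np.float64(-44.25), 6.3), (np.float64(-39.5), -0.9), (np.float64(-35.5), 0.8), (np.float64(-32.75), -0.6), (np.float64(-28.0), 0.4), (np.float64(-24.25), 0.6), (np.float64(-18.75), -0.8), (np.float64(-17.0), 0.3), (np.float64(-13.0), 0.3), (np.float64(-6.75), -0.5), (np.float64(-3.5), -0.8), (np.float64(-1.5), 0.5), (np.float64(2.0), -0.4), (np.float64(4.0), 0.7), (np.float64(6.75), -0.7), (np.float64(9.75), 0.5), (np.float64(15.25), -0.7), (np.float64(17.0), -0.7), (np.float64(19.5), 1.0), (np.float64(21.75), 0.3), (np.float64(24.5), -0.7), (np.float64(27.0), -2.5), (np.f
[... 4509 characters left out ...]
x side- [(np.float64(-60.0), 0.9), (np.float64(-57.0), 1.7), (np.float64(-49.25), -0.8), (np.float64(-43.75), 1.6), (np.float64(36.75), 0.3), (np.float64(50.25), -1.1), (np.float64(56.25), 1.2), (np.float64(64.0), -6.6), (np.float64(66.0), 0.6), (np.float64(71.75), 1.3), (np.float64(75.0), -1.9), (np.float64(77.5), 0.8)]
x side+ [(np.float64(-75.25), -1.5), (np.float64(-70.0), 0.9), (np.float64(-63.0), 0.7), (np.float64(-60.5), 1.1), (np.float64(-55.75), 0.9), (np.float64(-53.5), 0.8), (np.float64(-49.25), -1.1), (np.float64(-44.0), 1.3), (np.float64(50.5), -1.3), (np.float64(55.5), 1.3), (np.float64(64.5), -6.1), (np.float64(68.75), 0.7), (np.float64(71.75), 0.3), (np.float64(74.75), -2.2)]
```

Run:
```python
from h import *
plan(.42,.0,.18,63); plan(.3635,.2776,.18,131.3)
```

```text
row [0.0035, -0.428, 0.0, 0.0, 0.0, -0.7445] min rows 7.8
row [0.3695, -0.2939, 0.0, 0.0, 0.0, -0.7588] min rows 8.0
```

apply_moves(rows=[0.0035, -0.428, 0, 0, 0, -0.7445, 0.0035, -0.428, 0, 0, 0, -0.7445, 0.0035, -0.428, 0, 0, 0, -0.7445, 0.0035, -0.428, 0, 0, 0, -0.7445, 0.0035, -0.428, 0, 0, 0, -0.7445, 0.0035, -0.428, 0, 0, 0, -0.7445, 0.0035, -0.428, 0, 0, 0, -0.7445, 0.0035, -0.428, 0, 0, 0, -0.7445, 0.0035, -0.428, 0, 0, 0, -0.7445])

```text
t: 4.55
tool_pos: [0.4197, 0.0009, 0.1793]
tool_rot: [-2.677, -1.643, -0.002]
contact_force: [-0.3, -0.6, -0.3]
opening: 0.0853
grip_force: 0.0
```

apply_moves(rows=[0.3695, -0.2939, 0, 0, 0, -0.7588, 0.3695, -0.2939, 0, 0, 0, -0.7588, 0.3695, -0.2939, 0, 0, 0, -0.7588, 0.3695, -0.2939, 0, 0, 0, -0.7588, 0.3695, -0.2939, 0, 0, 0, -0.7588, 0.3695, -0.2939, 0, 0, 0, -0.7588, 0.3695, -0.2939, 0, 0, 0, -0.7588, 0.3695, -0.2939, 0, 0, 0, -0.7588, 0.3695, -0.2939, 0, 0, 0, -0.7588, 0.3695, -0.2939, 0, 0, 0, -0.7588, 0.3695, -0.2939, 0, 0, 0, -0.7588, 0.3695, -0.2939, 0, 0, 0, -0.7588])

```text
t: 5.75
tool_pos: [0.3634, 0.2779, 0.1796]
tool_rot: [1.299, 2.861, 0.003]
contact_force: [0.1, -0.4, -0.4]
opening: 0.0853
grip_force: 0.0
```

Run:
```python
from h import *
o,p,d=snap("wrist","w_deep2")
print(o["t"],o["tool_pos"],getcmd()[0],np.degrees(np.arctan2(*Ro.from_rotvec(o["tool_rot"]).as_matrix()[[1,0],0])),o["q"].round(2))
for thr in (120,130,140):
    r,i,g=fit("wrist",p,"deep",(.3635,.2776,np.radians(131.3)),o,thr=thr)
    print(r[:2].round(4),np.degrees(r[2]).round(2),i)
```

```text
5.75 [0.36340033 0.27789372 0.17960457] [0.36351602 0.27759999 0.18001339] 131.16166894492235 [ 0.49 -0.25  2.11  0.    1.28 -0.23]
[0.3634 0.2778] 131.51 0.9834883660672643
[0.3634 0.2777] 131.39 0.9880010979387507
[0.3634 0.2776] 131.18 0.9855624347552048
```

apply_moves(rows=[0, 0, 0.06, 0, 0, 0, 0, 0, 0.11, 0, 0, 0, 0, 0, 0.15, 0, 0, 0, 0, 0, 0.168, 0, 0, 0, 0, 0, 0.168, 0, 0, 0, 0, 0, 0.168, 0, 0, 0])

```text
t: 6.4
tool_pos: [0.364, 0.2786, 0.0797]
tool_rot: [1.296, 2.861, 0.004]
contact_force: [-0.1, 1.2, -0.2]
opening: 0.0856
grip_force: 0.0
```

apply_moves(rows=[0, 0, 0, 0, 0, 0, 0, 0, 0, 0, 0, 0, 0, 0, 0, 0, 0, 0, 0, 0, 0, 0, 0, 0, 0, 0, 0, 0, 0, 0, 0, 0, 0, 0, 0, 0, 0, 0, 0, 0, 0, 0, 0, 0, 0, 0, 0, 0, 0, 0, 0, 0, 0, 0, 0, 0, 0, 0, 0, 0], grip=0, grip_force=35)

```text
t: 7.4
tool_pos: [0.3645, 0.279, 0.0806]
tool_rot: [1.295, 2.86, 0.006]
contact_force: [-1.0, -1.0, 6.0]
opening: 0.0636
grip_force: 40.0
```

```bash
cat >> h.py <<'E'
def st():
    o=ctrl.get_obs();R=Ro.from_rotvec(o["tool_rot"]).as_matrix()
    print("t%.2f"%o["t"],o["tool_pos"].round(4),"cmd",getcmd()[0].round(4),"psi %.2f"%np.degrees(np.arctan2(R[1,0],R[0,0])),"tilt",np.degrees(R[:2,2]).round(2),"F",o["contact_force"].round(1),"M",o["wrist_torque"].round(2),"op %.4f g %.1f"%(o["opening"],o["grip_force"]));return o
def shift(dx,dy,dz): # tool-frame shift in normalised units
    p,R=getcmd();p=p+R@(np.array([dx,dy,dz])*.6);json.dump(dict(p=p.tolist(),R=R.tolist()),open("cmd.json","w"))
E
python3 - <<'E'
from h import *
shift(0,0,.168);st();print(ctrl.tip_extent)
plan(.3635,.2776,.18,131.3)
plan(.40,.02,.18,63);plan(.4054,-.2568,.18,-4.75)
E
```

```text
t7.40 [0.3645 0.279  0.0806] cmd [0.3635 0.2776 0.0792] psi 131.29 tilt [0.19 0.16] F [-1. -1.  6.] M [-0.14  0.23 -0.04] op 0.0636 g 40.0
0.0726
row [0.0, -0.0, -0.168, 0.0, 0.0, -0.0] min rows 2.0
row [-0.3627, -0.2377, 0.0, 0.0, 0.0, 0.7588] min rows 8.0
row [-0.4069, 0.2174, 0.0, 0.0, 0.0, 0.7528] min rows 7.9
```

apply_moves(rows=[0, 0, -0.02, 0, 0, 0, 0, 0, -0.06, 0, 0, 0, 0, 0, -0.12, 0, 0, 0, 0, 0, -0.168, 0, 0, 0, 0, 0, -0.168, 0, 0, 0, 0, 0, -0.168, 0, 0, 0])

```text
t: 8.0
tool_pos: [0.3633, 0.2783, 0.1803]
tool_rot: [1.295, 2.861, 0.004]
contact_force: [1.6, 0.4, -1.6]
opening: 0.0629
grip_force: 39.1
```

apply_moves(rows=[-0.03, -0.02, 0, 0, 0, 0.06, -0.08, -0.05, 0, 0, 0, 0.15, -0.13, -0.08, 0, 0, 0, 0.24, -0.18, -0.11, 0, 0, 0, 0.33, -0.23, -0.14, 0, 0, 0, 0.42, -0.28, -0.17, 0, 0, 0, 0.51, -0.32, -0.2, 0, 0, 0, 0.6, -0.3627, -0.2377, 0, 0, 0, 0.69, -0.3627, -0.2377, 0, 0, 0, 0.7588, -0.3627, -0.2377, 0, 0, 0, 0.7588, -0.3627, -0.2377, 0, 0, 0, 0.7588])

```text
t: 9.1
tool_pos: [0.3988, 0.0208, 0.1777]
tool_rot: [-2.674, -1.643, 0.001]
contact_force: [-0.3, 0.5, -1.2]
opening: 0.0637
grip_force: 39.0
```

apply_moves(rows=[-0.03, 0.01, 0, 0, 0, 0.06, -0.08, 0.03, 0, 0, 0, 0.15, -0.13, 0.06, 0, 0, 0, 0.24, -0.18, 0.09, 0, 0, 0, 0.33, -0.23, 0.12, 0, 0, 0, 0.42, -0.28, 0.15, 0, 0, 0, 0.51, -0.33, 0.18, 0, 0, 0, 0.6, -0.38, 0.205, 0, 0, 0, 0.69, -0.4069, 0.2174, 0, 0, 0, 0.7528, -0.4069, 0.2174, 0, 0, 0, 0.7528, -0.4069, 0.2174, 0, 0, 0, 0.7528, -0.4069, 0.2174, 0, 0, 0, 0.7528, -0.4069, 0.2174, 0, 0, 0, 0.7528, -0.4069, 0.2174, 0, 0, 0, 0.7528])

```text
t: 10.5
tool_pos: [0.4052, -0.2553, 0.1787]
tool_rot: [-3.137, 0.127, -0.001]
contact_force: [-0.4, 0.2, -1.0]
opening: 0.0634
grip_force: 39.1
```

```bash
sed -i 's/rad=.09,ck=27/rad=.09,ck=27,z0=0./; s/sol=solids(kind)/sol=solids(kind,z0)/; s/\.02\]\]/.02+z0]]/; s/,\.02\],\[g\[0\],g\[1\]+rad,\.02+z0\]/,.02+z0],[g[0],g[1]+rad,.02+z0]/' h.py
python3 - <<'E'
from h import *
o=st();o,p,d=snap("wrist","w_hold1");R=Ro.from_rotvec(o["tool_rot"]).as_matrix()
for z0 in (.098,.1,.102):
    r,i,g=fit("wrist",p,"deep",(o["tool_pos"][0],o["tool_pos"][1],np.radians(-4.75)),o,z0=z0,thr=130)
    e=R.T@(np.r_[r[:2],0]-o["tool_pos"]);print(z0,"plate in tool mm",(e[:2]*1e3).round(2),np.degrees(r[2]).round(2),i)
cv2.imwrite("pics/hold1.png",np.hstack([cv2.resize(p,(400,300)),cv2.resize(g,(300,300))]))
E
```

```text
t10.50 [ 0.4052 -0.2553  0.1787] cmd [ 0.4054 -0.2568  0.18  ] psi -4.64 tilt [0.04 0.09] F [-0.4  0.2 -1. ] M [0.05 0.04 0.03] op 0.0634 g 39.1
0.098 plate in tool mm [-9.26  0.49] -4.44 0.7955682743882442
0.1 plate in tool mm [-9.34  0.74] -3.9 0.7818477987388757
0.102 plate in tool mm [-9.11  0.74] -4.32 0.764851008154489
```

View pics/hold1.png

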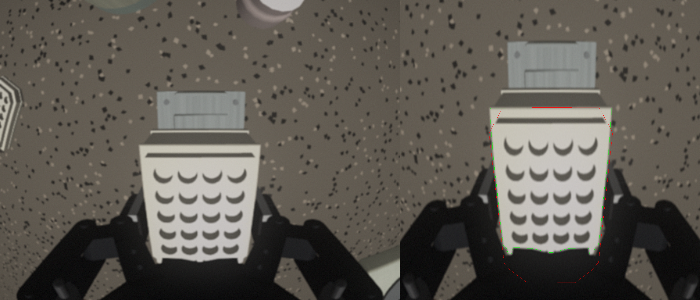

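The held plate is level. Its far ledge corners are at about (139,145) and (261,145) in the left crop, which is full-image (178,186) and (334,186). The fit is spoiled because the gripper body hides the chamfered end, so I'll check these corners directly.

Run:
```python
from h import *
z=np.load("pics/w_hold1.npz");p=z["p"];o=dict(tool_pos=np.zeros(3),tool_rot=np.zeros(3))
for e in (-.002,0,.002): print(e,proj("wrist",[[.045+e,-.032,.0436],[.045+e,.032,.0436],[.045+e,-.032,.0806],[.045+e,.032,.0806],[.041+e,0,.0366]],o).round(1).tolist())
g=p.astype(float).mean(2)
for c in (200,230,256,280,310): print(c,g[158:206,c].round().astype(int).tolist())
for r in (189,192): print(r,g[r,165:190].round().astype(int).tolist(),g[r,322:346].round().astype(int).tolist())
```

```text
-0.002 [[176.9, 191.5], [332.8, 191.4], [194.2, 169.7], [315.5, 169.7], [254.8, 207.0]]
0 [[176.5, 186.8], [333.2, 186.8], [194.0, 166.0], [315.7, 166.0], [254.8, 202.1]]
0.002 [[176.1, 182.1], [333.6, 182.1], [193.8, 162.3], [315.9, 162.3], [254.8, 197.2]]
200 [99, 95, 96, 98, 97, 98, 89, 83, 106, 156, 171, 147, 96, 78, 79, 80, 76, 79, 81, 78, 79, 79, 78, 82, 80, 79, 100, 136, 168, 185, 191, 192, 193, 192, 191, 191, 188, 159, 111, 82, 78, 79, 89, 133, 183, 192, 194, 192]
230 [146, 145, 142, 144, 148, 141, 119, 96, 117, 167, 179, 132, 91, 79, 80, 78, 82, 81, 81, 82, 81, 84, 80, 80, 81, 86, 107, 141, 170, 185, 193, 192, 194, 192, 193, 194, 189, 164, 114, 87, 82, 84, 90, 132, 179, 197, 194, 193]
256 [146, 142, 141, 143, 143, 138, 116, 92, 120, 173, 177, 130, 87, 79, 81, 85, 83, 84, 83, 83, 82, 86, 82, 79, 80, 84, 106, 140, 170, 187, 194, 194, 195, 193, 194, 195, 192, 163, 117, 88, 82, 84, 88, 133, 176, 195, 195, 194]
280 [140, 138, 139, 143, 142, 135, 116, 102, 128, 174, 180, 134, 88, 79, 78, 85, 81, 83, 83, 80, 83, 82, 83, 82, 81, 84, 104, 139, 171, 190, 194, 193, 193, 192, 192, 194, 189, 166, 115, 85, 82, 82, 99, 145, 185, 197, 195, 195]
310 [147, 143, 146, 146, 144, 143, 119, 100, 116, 161, 177, 142, 98, 79, 78, 80, 81, 80, 81, 80, 82, 81, 81, 80, 78, 87, 110, 141, 167, 187, 193, 192, 191, 191, 194, 194, 186, 149, 102, 78, 80, 83, 101, 148, 186, 196, 194, 194]
189 [96, 94, 96, 95, 97, 95, 93, 97, 97, 95, 94, 97, 115, 145, 178, 192, 192, 191, 189, 193, 189, 188, 190, 192, 191] [192, 190, 191, 192, 193, 191, 190, 192, 191, 188, 170, 139, 104, 97, 100, 95, 97, 97, 104, 104, 100, 98, 95, 94]
192 [94, 96, 96, 98, 97, 96, 93, 93, 97, 97, 92, 102, 107, 141, 170, 191, 192, 191, 189, 188, 187, 191, 189, 193, 192] [195, 193, 192, 189, 193, 190, 192, 195, 190, 188, 166, 127, 100, 93, 98, 96, 98, 97, 99, 99, 99, 97, 97, 96]
```

apply_moves(rows=[0, 0.0025, 0.03, 0, 0, 0, 0, 0.0025, 0.07, 0, 0, 0, 0, 0.0025, 0.1, 0, 0, 0, 0, 0.0025, 0.12, 0, 0, 0, 0, 0.0025, 0.12, 0, 0, 0, 0, 0.0025, 0.12, 0, 0, 0, 0, 0.0025, 0.12, 0, 0, 0])

```text
t: 11.25
tool_pos: [0.4058, -0.2581, 0.1081]
tool_rot: [3.139, -0.13, 0.004]
contact_force: [0.6, -0.5, -1.1]
opening: 0.0633
grip_force: 39.1
```

Run:
```python
from h import *
shift(0,.0025,.12);st()
```

```text
t11.25 [ 0.4058 -0.2581  0.1081] cmd [ 0.4053 -0.2583  0.108 ] psi -4.74 tilt [ 0.14 -0.01] F [ 0.6 -0.5 -1.1] M [ 0.02  0.03 -0.  ] op 0.0633 g 39.1
```

apply_moves(rows=[-0.001, -0.002, 0.005, 0, 0, 0, -0.001, -0.002, 0.005, 0, 0, 0])

```text
t: 11.45
tool_pos: [0.4046, -0.2563, 0.1041]
tool_rot: [-3.138, 0.13, -0.002]
contact_force: [0.2, 0.6, -1.1]
opening: 0.0635
grip_force: 39.1
```

apply_moves(rows=[0, 0, 0, 0, 0, 0])

```text
t: 11.55
tool_pos: [0.4046, -0.2563, 0.1041]
tool_rot: [-3.138, 0.13, -0.001]
contact_force: [0.6, 0.9, -1.3]
opening: 0.0632
grip_force: 39.1
```

apply_moves(rows=[0, 0, 0, 0, 0, 0])

```text
t: 11.65
tool_pos: [0.4046, -0.2564, 0.104]
tool_rot: [-3.138, 0.13, -0.001]
contact_force: [0.4, 0.1, -2.7]
opening: 0.0636
grip_force: 39.1
```

apply_moves(rows=[0.0008, 0.0006, 0.006, 0, 0, 0, 0.0008, 0.0006, 0.012, 0, 0, 0, 0.0008, 0.0006, 0.015, 0, 0, 0, 0.0008, 0.0006, 0.018, 0, 0, 0, 0.0008, 0.0006, 0.02, 0, 0, 0, 0.0008, 0.0006, 0.02, 0, 0, 0])

```text
t: 12.25
tool_pos: [0.4049, -0.2566, 0.0916]
tool_rot: [-3.137, 0.13, -0.0]
contact_force: [0.2, 0.7, -1.3]
opening: 0.0637
grip_force: 39.1
```

Run:
```python
from h import *
shift(-.001,-.002,.005);shift(.0008,.0006,.02);st()
```

```text
t12.25 [ 0.4049 -0.2566  0.0916] cmd [ 0.4052 -0.2574  0.093 ] psi -4.75 tilt [0.01 0.1 ] F [ 0.2  0.7 -1.3] M [-0.04 -0.04 -0.02] op 0.0637 g 39.1
```

apply_moves(rows=[0, 0, 0.002, 0, 0, 0, 0, 0, 0.003, 0, 0, 0, 0, 0, 0.004, 0, 0, 0, 0, 0, 0.005, 0, 0, 0, 0, 0, 0.005, 0, 0, 0])

```text
t: 12.75
tool_pos: [0.4051, -0.2568, 0.0897]
tool_rot: [-3.137, 0.13, -0.0]
contact_force: [-2.6, 1.7, 6.4]
opening: 0.0633
grip_force: 39.8
```

apply_moves(rows=[0, 0, 0, 0, 0, 0, 0, 0, 0, 0, 0, 0, 0, 0, 0, 0, 0, 0, 0, 0, 0, 0, 0, 0, 0, 0, 0, 0, 0, 0], grip=1)

```text
t: 13.25
tool_pos: [0.405, -0.2567, 0.0888]
tool_rot: [-3.137, 0.13, -0.001]
contact_force: [1.2, -1.2, 0.3]
opening: 0.0854
grip_force: 0.0
```

apply_moves(rows=[0, 0, -0.02, 0, 0, 0, 0, 0, -0.06, 0, 0, 0, 0, 0, -0.12, 0, 0, 0, 0, 0, -0.2, 0, 0, 0, 0, 0, -0.225, 0, 0, 0, 0, 0, -0.225, 0, 0, 0, 0, 0, -0.225, 0, 0, 0])

```text
t: 13.95
tool_pos: [0.4046, -0.2566, 0.2233]
tool_rot: [-3.137, 0.13, -0.0]
contact_force: [-1.0, -0.9, 0.6]
opening: 0.0854
grip_force: 0.0
```

Run:
```python
from h import *
shift(0,0,.005);shift(0,0,-.225);o=st()
o,p,d=snap("wrist","w_st1")
for thr in (120,130,140):
    r,i,g=fit("wrist",p,"deep",(.4051,-.2568,np.radians(-4.75)),o,thr=thr,z0=.009)
    print(r[:2].round(4),np.degrees(r[2]).round(2),i)
cv2.imwrite("pics/st1.png",np.hstack([p,cv2.resize(g,(288,384))]))
plan(.43,-.12,.225,70);plan(.485,.018,.16,141.3)
```

```text
t13.95 [ 0.4046 -0.2566  0.2233] cmd [ 0.4052 -0.2574  0.225 ] psi -4.75 tilt [0.01 0.1 ] F [-1.  -0.9  0.6] M [-0.    0.01 -0.06] op 0.0854 g 0.0
[ 0.4229 -0.2594] -4.69 0.6793778223783241
[ 0.4227 -0.2595] -4.79 0.693945729870459
[ 0.4227 -0.2579] -4.79 0.7076481229150026
row [0.0222, -0.2317, 0.0, 0.0, 0.0, -0.8305] min rows 8.7
row [0.2475, 0.0075, 0.1084, 0.0, 0.0, -0.7923] min rows 8.3
```

View pics/st1.png

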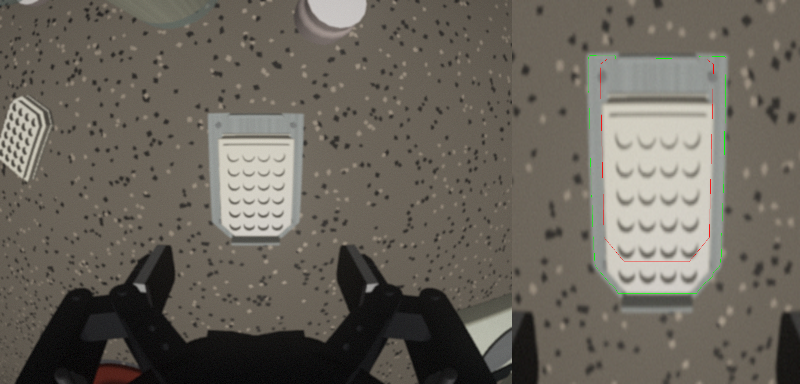

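The deep plate sits square on the carrier, chamfers matching, at (219–297, 136–237). The threshold had included the carrier, so I'll refit with a higher one, then move to the bare plate.

apply_moves(rows=[0.0222, -0.2317, 0, 0, 0, -0.8305, 0.0222, -0.2317, 0, 0, 0, -0.8305, 0.0222, -0.2317, 0, 0, 0, -0.8305, 0.0222, -0.2317, 0, 0, 0, -0.8305, 0.0222, -0.2317, 0, 0, 0, -0.8305, 0.0222, -0.2317, 0, 0, 0, -0.8305, 0.0222, -0.2317, 0, 0, 0, -0.8305, 0.0222, -0.2317, 0, 0, 0, -0.8305, 0.0222, -0.2317, 0, 0, 0, -0.8305, 0.0222, -0.2317, 0, 0, 0, -0.8305])

```text
t: 15.0
tool_pos: [0.4286, -0.119, 0.2214]
tool_rot: [-2.57, -1.799, 0.002]
contact_force: [0.1, 0.1, -0.7]
opening: 0.0852
grip_force: 0.0
```

apply_moves(rows=[0.2475, 0.0075, 0.1084, 0, 0, -0.7923, 0.2475, 0.0075, 0.1084, 0, 0, -0.7923, 0.2475, 0.0075, 0.1084, 0, 0, -0.7923, 0.2475, 0.0075, 0.1084, 0, 0, -0.7923, 0.2475, 0.0075, 0.1084, 0, 0, -0.7923, 0.2475, 0.0075, 0.1084, 0, 0, -0.7923, 0.2475, 0.0075, 0.1084, 0, 0, -0.7923, 0.2475, 0.0075, 0.1084, 0, 0, -0.7923, 0.2475, 0.0075, 0.1084, 0, 0, -0.7923, 0.2475, 0.0075, 0.1084, 0, 0, -0.7923, 0.2475, 0.0075, 0.1084, 0, 0, -0.7923, 0.2475, 0.0075, 0.1084, 0, 0, -0.7923])

```text
t: 16.2
tool_pos: [0.4844, 0.0187, 0.1586]
tool_rot: [-1.043, -2.962, -0.002]
contact_force: [0.5, 0.1, -0.8]
opening: 0.0852
grip_force: 0.0
```

Run:
```python
from h import *
z=np.load("pics/w_st1.npz");o=dict(tool_pos=z["tp"],tool_rot=z["tr"])
for thr in (165,175):
    r,i,g=fit("wrist",z["p"],"deep",(.4051,-.2568,np.radians(-4.75)),o,thr=thr,z0=.009)
    print("stack",r[:2].round(4),np.degrees(r[2]).round(2),i)
o=st();o,p,d=snap("wrist","w_bare")
for thr in (120,130,140):
    r,i,g=fit("wrist",p,"bare",(.485,.018,np.radians(141.3)),o,thr=thr)
    print(r[:2].round(4),np.degrees(r[2]).round(2),i)
plan(r[0],r[1],.10,np.degrees(r[2]))
```

```text
stack [ 0.4018 -0.2565] -4.39 0.9370901744594154
stack [ 0.4    -0.2562] -4.47 0.9206758230903359
t16.20 [0.4844 0.0187 0.1586] cmd [0.485 0.018 0.16 ] psi 141.21 tilt [-0.03  0.09] F [ 0.5  0.1 -0.8] M [0.01 0.   0.01] op 0.0852 g 0.0
[0.4849 0.0158] 140.97 0.9769821985103798
[0.485  0.0158] 140.83 0.9882946288262394
[0.4852 0.0156] 140.78 0.9874035850815222
row [-0.0027, -0.0029, 0.1, 0.0, 0.0, 0.0058] min rows 1.2
```

apply_moves(rows=[-0.0042, -0.0032, 0.04, 0, 0, 0.0058, -0.0042, -0.0032, 0.08, 0, 0, 0.0058, -0.0042, -0.0032, 0.11, 0, 0, 0.0058, -0.0042, -0.0032, 0.1267, 0, 0, 0.0058, -0.0042, -0.0032, 0.1267, 0, 0, 0.0058, -0.0042, -0.0032, 0.1267, 0, 0, 0.0058])

```text
t: 16.85
tool_pos: [0.486, 0.0156, 0.0838]
tool_rot: [1.054, 2.958, 0.003]
contact_force: [0.3, -0.0, -0.0]
opening: 0.0854
grip_force: 0.0
```

Run:
```python
from h import *
shift(-.0015,-.0003,.0267);st()
z=np.load("pics/w_st1.npz");o=dict(tool_pos=z["tp"],tool_rot=z["tr"]);g=z["p"].astype(float).mean(2)
P=np.array([[.045,-.032,.046],[.045,.032,.046],[.041,0,.053],[.041,.01,.053],[-.041,0,.053],[0,-.032,.046],[0,.032,.046],[0,-.028,.053],[0,.028,.053]])
for dx in (0,.001): print(proj("wrist",place(P,.4053+dx,-.2568,np.radians(-4.75)),o).round(1).tolist())
for c in (240,256,270): print(c,g[125:155,c].round().astype(int).tolist(),g[222:244,c].round().astype(int).tolist())
for r in (185,190): print(r,g[r,210:235].round().astype(int).tolist(),g[r,280:305].round().astype(int).tolist())
```

```text
t16.85 [0.486  0.0156 0.0838] cmd [0.4858 0.0149 0.084 ] psi 140.77 tilt [0.08 0.08] F [ 0.3 -0.  -0. ] M [ 0.02 -0.02 -0.03] op 0.0854 g 0.0
[[294.2, 138.1], [217.9, 138.0], [256.0, 143.7], [243.8, 143.8], [255.9, 235.0], [292.5, 189.2], [219.5, 189.1], [288.8, 191.7], [223.2, 191.6]]
[[294.1, 136.9], [217.8, 136.8], [255.9, 142.5], [243.7, 142.6], [255.9, 234.0], [292.5, 188.1], [219.4, 188.0], [288.8, 190.6], [223.0, 190.5]]
240 [145, 149, 148, 148, 147, 150, 145, 143, 141, 146, 120, 91, 98, 140, 179, 200, 205, 196, 173, 152, 175, 198, 203, 205, 203, 201, 203, 204, 202, 203] [206, 204, 201, 186, 159, 153, 172, 194, 204, 204, 206, 206, 202, 176, 122, 77, 72, 76, 75, 79, 101, 129]
256 [152, 153, 152, 152, 148, 152, 151, 147, 143, 146, 118, 93, 100, 141, 184, 199, 203, 196, 169, 155, 178, 199, 203, 203, 202, 201, 203, 205, 204, 204] [207, 206, 207, 203, 205, 205, 205, 207, 208, 205, 207, 207, 201, 178, 124, 82, 76, 75, 75, 79, 96, 124]
270 [149, 148, 149, 146, 149, 149, 148, 141, 141, 146, 121, 92, 100, 139, 182, 201, 206, 198, 170, 153, 173, 198, 202, 203, 204, 206, 204, 205, 202, 202] [204, 204, 206, 204, 202, 205, 207, 207, 206, 206, 207, 207, 201, 173, 122, 81, 75, 79, 74, 80, 104, 131]
185 [138, 152, 155, 150, 151, 149, 150, 149, 147, 158, 185, 201, 203, 203, 205, 202, 201, 191, 152, 152, 188, 203, 207, 206, 207] [204, 199, 180, 156, 168, 197, 203, 206, 206, 203, 204, 198, 179, 164, 153, 147, 149, 153, 156, 156, 149, 131, 111, 105, 107]
190 [130, 146, 154, 152, 150, 148, 146, 147, 150, 158, 188, 202, 204, 204, 204, 203, 204, 204, 205, 200, 188, 166, 146, 138, 140] [159, 180, 193, 203, 203, 205, 205, 204, 205, 206, 204, 196, 178, 159, 149, 147, 150, 152, 154, 156, 145, 125, 114, 103, 102]
```

apply_moves(rows=[0, 0, 0, 0, 0, 0, 0, 0, 0, 0, 0, 0, 0, 0, 0, 0, 0, 0, 0, 0, 0, 0, 0, 0, 0, 0, 0, 0, 0, 0, 0, 0, 0, 0, 0, 0, 0, 0, 0, 0, 0, 0, 0, 0, 0, 0, 0, 0], grip=0, grip_force=30)

```text
t: 17.65
tool_pos: [0.4869, 0.0152, 0.0857]
tool_rot: [1.053, 2.957, 0.002]
contact_force: [-4.3, -1.2, 8.6]
opening: 0.0546
grip_force: 42.1
```

Run:
```python
from h import *
st();p,R=getcmd()
plan(p[0],p[1],.24,140.8);plan(.43,-.12,.24,70);plan(.4053,-.2575,.24,-4.75)
```

```text
t17.65 [0.4869 0.0152 0.0857] cmd [0.4858 0.0149 0.084 ] psi 140.80 tilt [0.17 0.  ] F [-4.3 -1.2  8.6] M [-0.31  0.64  0.  ] op 0.0546 g 42.1
row [0.0, 0.0, -0.2601, 0.0, 0.0, -0.0002] min rows 3.1
row [-0.0701, -0.233, 0.0, 0.0, 0.0, 0.7867] min rows 8.2
row [-0.2295, 0.0397, 0.0, 0.0, 0.0, 0.8305] min rows 8.7
```

The opening of 54.6 mm means the pads closed on the narrower well block above the walls. I'll open, go lower and grip again.

apply_moves(rows=[0, 0, 0, 0, 0, 0, 0, 0, 0, 0, 0, 0, 0, 0, 0, 0, 0, 0, 0, 0, 0, 0, 0, 0, 0, 0, 0, 0, 0, 0], grip=1)

```text
t: 18.15
tool_pos: [0.4855, 0.0157, 0.083]
tool_rot: [-1.054, -2.959, -0.002]
contact_force: [-0.4, -0.2, 0.9]
opening: 0.0855
grip_force: 0.0
```

apply_moves(rows=[0, 0, 0.01, 0, 0, 0, 0, 0, 0.02, 0, 0, 0, 0, 0, 0.022, 0, 0, 0, 0, 0, 0.022, 0, 0, 0])

```text
t: 18.55
tool_pos: [0.4851, 0.0157, 0.0693]
tool_rot: [-1.054, -2.958, -0.002]
contact_force: [-0.1, -1.0, 0.3]
opening: 0.0857
grip_force: 0.0
```

apply_moves(rows=[0, 0, 0, 0, 0, 0, 0, 0, 0, 0, 0, 0, 0, 0, 0, 0, 0, 0, 0, 0, 0, 0, 0, 0, 0, 0, 0, 0, 0, 0, 0, 0, 0, 0, 0, 0, 0, 0, 0, 0, 0, 0, 0, 0, 0, 0, 0, 0], grip=0, grip_force=30)

```text
t: 19.35
tool_pos: [0.486, 0.0156, 0.0704]
tool_rot: [1.054, 2.958, 0.003]
contact_force: [0.4, -1.1, 4.5]
opening: 0.0633
grip_force: 34.1
```

Run:
```python
from h import *
json.dump(dict(p=[.4858,.0149,.0708],R=down(140.8).tolist()),open("cmd.json","w"))
plan(.4858,.0149,.21,140.8);plan(.43,-.12,.21,70);plan(.4053,-.2575,.21,-4.75)
```

```text
row [0.0, 0.0, -0.232, 0.0, 0.0, 0.0] min rows 2.8
row [-0.07, -0.233, 0.0, 0.0, 0.0, 0.7867] min rows 8.2
row [-0.2294, 0.0397, 0.0, 0.0, 0.0, 0.8305] min rows 8.7
```

apply_moves(rows=[0, 0, -0.01, 0, 0, 0, 0, 0, -0.04, 0, 0, 0, 0, 0, -0.1, 0, 0, 0, 0, 0, -0.16, 0, 0, 0, 0, 0, -0.21, 0, 0, 0, 0, 0, -0.232, 0, 0, 0, 0, 0, -0.232, 0, 0, 0, 0, 0, -0.232, 0, 0, 0])

```text
t: 20.15
tool_pos: [0.4847, 0.0156, 0.2076]
tool_rot: [-1.054, -2.957, -0.002]
contact_force: [-0.3, -0.2, -1.0]
opening: 0.0632
grip_force: 33.7
```

apply_moves(rows=[-0.01, -0.02, 0, 0, 0, 0.06, -0.02, -0.05, 0, 0, 0, 0.15, -0.03, -0.08, 0, 0, 0, 0.24, -0.035, -0.11, 0, 0, 0, 0.33, -0.04, -0.14, 0, 0, 0, 0.42, -0.05, -0.17, 0, 0, 0, 0.51, -0.06, -0.2, 0, 0, 0, 0.6, -0.065, -0.22, 0, 0, 0, 0.69, -0.07, -0.233, 0, 0, 0, 0.7867, -0.07, -0.233, 0, 0, 0, 0.7867, -0.07, -0.233, 0, 0, 0, 0.7867])

```text
t: 21.25
tool_pos: [0.4289, -0.1189, 0.2071]
tool_rot: [-2.568, -1.802, 0.0]
contact_force: [-0.4, -0.5, -0.3]
opening: 0.063
grip_force: 33.6
```

apply_moves(rows=[-0.01, 0, 0, 0, 0, 0.06, -0.03, 0.005, 0, 0, 0, 0.15, -0.06, 0.01, 0, 0, 0, 0.24, -0.09, 0.015, 0, 0, 0, 0.33, -0.12, 0.02, 0, 0, 0, 0.42, -0.15, 0.025, 0, 0, 0, 0.51, -0.18, 0.03, 0, 0, 0, 0.6, -0.2, 0.035, 0, 0, 0, 0.69, -0.22, 0.0397, 0, 0, 0, 0.77, -0.2294, 0.0397, 0, 0, 0, 0.8305, -0.2294, 0.0397, 0, 0, 0, 0.8305, -0.2294, 0.0397, 0, 0, 0, 0.8305, -0.2294, 0.0397, 0, 0, 0, 0.8305])

```text
t: 22.55
tool_pos: [0.405, -0.2562, 0.2084]
tool_rot: [-3.137, 0.126, -0.0]
contact_force: [0.1, 0.2, -1.1]
opening: 0.0633
grip_force: 33.6
```

```bash
cat > hold.py <<'E'
import sys
from h import *
# held shallow plate: tcp height at foot 0 given; edges at far end vs prediction
def check(f,h0,zs=(.017,.024),ex=(.045,.041)):
    o,p,d=snap("wrist",f);g=p.astype(float).mean(2);q=dict(tool_pos=np.zeros(3),tool_rot=np.zeros(3))
    for e in (0,.002): print("e",e,proj("wrist",[[.045+e,-.032,h0-.017],[.045+e,.032,h0-.017],[.041+e,0,h0-.024],[.045+e,0,h0],[.0435+e,0,h0-.026]],q).round(1).tolist())
    v=int(proj("wrist",[[.045,0,h0-.017]],q)[0,1])
    for c in (215,240,256,290): print(c,v-30,g[v-30:v+22,c].round().astype(int).tolist())
    r=v+6;print(r,"165:",g[r,165:205].round().astype(int).tolist(),"305:",g[r,305:346].round().astype(int).tolist())
st();check(sys.argv[1],float(sys.argv[2]))
E
python3 hold.py w_hold2 .0704
```

```text
t22.55 [ 0.405  -0.2562  0.2084] cmd [ 0.4053 -0.2575  0.21  ] psi -4.60 tilt [0.01 0.12] F [ 0.1  0.2 -1.1] M [-0.03  0.03  0.01] op 0.0633 g 33.6
e 0 [[182.0, 180.2], [327.7, 180.2], [254.8, 194.0], [254.9, 170.4], [254.8, 189.6]]
e 0.002 [[181.7, 175.8], [328.0, 175.8], [254.8, 189.3], [254.9, 166.4], [254.8, 184.9]]
215 149 [146, 145, 144, 146, 146, 144, 144, 142, 143, 143, 143, 141, 143, 144, 144, 142, 143, 142, 139, 119, 93, 102, 149, 172, 150, 112, 84, 84, 112, 146, 180, 192, 192, 189, 193, 193, 193, 185, 164, 118, 82, 81, 89, 131, 177, 193, 196, 196, 190, 195, 193, 194]
240 149 [175, 191, 194, 193, 194, 192, 190, 193, 191, 194, 192, 190, 190, 190, 192, 196, 194, 194, 185, 150, 105, 108, 155, 177, 148, 106, 83, 90, 115, 150, 181, 194, 194, 195, 194, 193, 195, 190, 164, 117, 87, 83, 92, 132, 175, 193, 197, 194, 196, 197, 195, 195]
256 149 [173, 193, 192, 193, 192, 192, 194, 193, 193, 193, 189, 185, 190, 192, 193, 194, 196, 194, 186, 152, 104, 110, 158, 174, 149, 108, 86, 89, 113, 152, 184, 194, 197, 194, 195, 195, 195, 188, 164, 119, 89, 82, 92, 132, 179, 193, 196, 193, 195, 194, 195, 194]
290 149 [170, 191, 191, 194, 192, 193, 195, 192, 193, 192, 191, 192, 194, 193, 193, 193, 193, 195, 188, 155, 110, 108, 153, 176, 154, 110, 84, 88, 112, 149, 178, 193, 193, 194, 195, 194, 195, 190, 166, 118, 89, 80, 89, 129, 179, 195, 194, 196, 195, 192, 196, 192]
185 165: [95, 96, 94, 95, 95, 94, 93, 94, 95, 94, 93, 97, 93, 94, 95, 94, 96, 101, 129, 162, 183, 192, 192, 190, 189, 191, 191, 190, 192, 192, 190, 192, 192, 192, 193, 191, 191, 192, 192, 192] 305: [194, 193, 193, 194, 194, 193, 191, 193, 193, 194, 192, 194, 193, 189, 191, 192, 192, 188, 194, 194, 189, 179, 155, 123, 102, 95, 98, 95, 98, 93, 97, 96, 98, 95, 99, 99, 98, 96, 96, 94, 97]
```

apply_moves(rows=[-0.0003, 0.0007, 0.04, 0, 0, 0.0017, -0.0003, 0.0007, 0.08, 0, 0, 0.0017, -0.0003, 0.0007, 0.11, 0, 0, 0.0017, -0.0003, 0.0007, 0.128, 0, 0, 0.0017, -0.0003, 0.0007, 0.128, 0, 0, 0.0017, -0.0003, 0.0007, 0.128, 0, 0, 0.0017, -0.0003, 0.0007, 0.128, 0, 0, 0.0017])

```text
t: 23.3
tool_pos: [0.4055, -0.2577, 0.1333]
tool_rot: [3.139, -0.134, 0.004]
contact_force: [0.5, -0.3, -1.5]
opening: 0.0633
grip_force: 33.6
```

Run:
```python
from h import *
shift(-.0003,.0007,.128);st()
```

```text
t23.30 [ 0.4055 -0.2577  0.1333] cmd [ 0.4051 -0.2579  0.1332] psi -4.90 tilt [ 0.14 -0.01] F [ 0.5 -0.3 -1.5] M [-0. -0.  0.] op 0.0633 g 33.6
```

apply_moves(rows=[-0.0006, -0.0012, 0.004, 0, 0, -0.001, -0.0006, -0.0012, 0.006, 0, 0, -0.001, -0.0006, -0.0012, 0.006, 0, 0, -0.001])

```text
t: 23.6
tool_pos: [0.4044, -0.2564, 0.1285]
tool_rot: [-3.137, 0.132, -0.001]
contact_force: [-0.0, 0.1, -0.4]
opening: 0.0634
grip_force: 33.6
```

Run:
```python
from h import *
shift(-.0006,-.0012,.006);st()
```

```text
t23.60 [ 0.4044 -0.2564  0.1285] cmd [ 0.4048 -0.2571  0.1296] psi -4.83 tilt [0.04 0.08] F [-0.   0.1 -0.4] M [-0.02 -0.01 -0.01] op 0.0634 g 33.6
```

apply_moves(rows=[0.0007, 0.0003, 0.004, 0, 0, 0, 0.0007, 0.0003, 0.008, 0, 0, 0, 0.0007, 0.0003, 0.011, 0, 0, 0, 0.0007, 0.0003, 0.014, 0, 0, 0, 0.0007, 0.0003, 0.014, 0, 0, 0])

```text
t: 24.1
tool_pos: [0.4046, -0.2564, 0.1195]
tool_rot: [-3.137, 0.132, 0.0]
contact_force: [-0.7, -0.2, -1.2]
opening: 0.0632
grip_force: 33.6
```

apply_moves(rows=[0, 0, 0.002, 0, 0, 0, 0, 0, 0.004, 0, 0, 0, 0, 0, 0.0055, 0, 0, 0, 0, 0, 0.0055, 0, 0, 0])

```text
t: 24.5
tool_pos: [0.405, -0.2568, 0.1174]
tool_rot: [-3.137, 0.132, -0.0]
contact_force: [-2.2, 1.4, 4.8]
opening: 0.0634
grip_force: 34.3
```

apply_moves(rows=[0, 0, 0, 0, 0, 0, 0, 0, 0, 0, 0, 0, 0, 0, 0, 0, 0, 0, 0, 0, 0, 0, 0, 0, 0, 0, 0, 0, 0, 0], grip=1)

```text
t: 25.0
tool_pos: [0.4048, -0.2565, 0.1166]
tool_rot: [-3.137, 0.132, -0.001]
contact_force: [0.1, 0.1, -0.2]
opening: 0.0854
grip_force: 0.0
```

apply_moves(rows=[0, 0, -0.02, 0, 0, 0, 0, 0, -0.06, 0, 0, 0, 0, 0, -0.12, 0, 0, 0, 0, 0, -0.18, 0, 0, 0, 0, 0, -0.18, 0, 0, 0, 0, 0, -0.18, 0, 0, 0])

```text
t: 25.6
tool_pos: [0.4053, -0.2572, 0.2266]
tool_rot: [3.138, -0.132, 0.005]
contact_force: [-0.6, -0.3, -0.7]
opening: 0.0855
grip_force: 0.0
```

Run:
```python
from h import *
shift(.0007,.0003,.014);shift(0,0,.0055);shift(0,0,-.18);o=st()
o,p,d=snap("wrist","w_st2");g=p.astype(float).mean(2)
P=np.array([[.045,-.032,.064],[.045,.032,.064],[.041,0,.071],[-.041,0,.071],[0,-.032,.064],[0,.032,.064]])
u=proj("wrist",place(P,.4053,-.2568,np.radians(-4.75)),o);print(u.round(1).tolist());print(proj("wrist",place(P,.4063,-.2568,np.radians(-4.75)),o).round(1).tolist())
a=int(u[0,1]);b=int(u[3,1]);l=int(u[5,0]);r=int(u[4,0]);y=int(u[4,1])
for c in (240,256,270): print(c,a-12,g[a-12:a+14,c].round().astype(int).tolist(),b-8,g[b-8:b+10,c].round().astype(int).tolist())
for k in (y-1,y+2): print(k,l-8,g[k,l-8:l+9].round().astype(int).tolist(),r-8,g[k,r-8:r+9].round().astype(int).tolist())
plan(.44,-.11,.225,16);plan(.60,.174,.18,36.6)
```

```text
t25.60 [ 0.4053 -0.2572  0.2266] cmd [ 0.4052 -0.2573  0.2259] psi -4.83 tilt [ 0.19 -0.05] F [-0.6 -0.3 -0.7] M [-0.01  0.02  0.07] op 0.0855 g 0.0
[[294.6, 143.1], [213.8, 143.2], [254.2, 149.3], [254.4, 244.9], [292.8, 196.9], [215.9, 197.0]]
[[294.5, 141.8], [213.7, 142.0], [254.1, 148.1], [254.3, 243.9], [292.8, 195.7], [215.7, 195.9]]
240 131 [149, 150, 146, 146, 151, 137, 101, 89, 109, 146, 162, 162, 187, 201, 203, 200, 168, 145, 168, 196, 204, 203, 204, 204, 203, 203] 236 [207, 206, 206, 205, 204, 207, 204, 191, 163, 126, 106, 103, 105, 104, 104, 106, 102, 103]
256 131 [151, 150, 144, 145, 152, 132, 97, 92, 113, 150, 163, 165, 185, 199, 205, 197, 171, 145, 170, 199, 204, 202, 206, 206, 205, 202] 236 [194, 199, 204, 206, 206, 205, 205, 195, 165, 128, 105, 95, 90, 92, 100, 106, 106, 105]
270 131 [155, 152, 147, 147, 156, 134, 102, 89, 112, 151, 163, 163, 183, 203, 204, 198, 170, 147, 168, 196, 204, 206, 201, 205, 203, 204] 236 [204, 206, 205, 206, 205, 205, 204, 194, 167, 145, 146, 144, 134, 116, 106, 106, 106, 102]
195 207 [106, 104, 114, 136, 150, 152, 151, 152, 146, 155, 181, 199, 202, 204, 204, 200, 204] 284 [194, 203, 206, 204, 205, 207, 205, 204, 196, 176, 155, 153, 155, 155, 151, 130, 108]
198 207 [106, 104, 112, 132, 147, 150, 153, 149, 144, 151, 183, 200, 204, 205, 206, 203, 204] 284 [206, 207, 205, 205, 207, 204, 206, 204, 193, 172, 156, 151, 154, 152, 149, 129, 110]
row [0.0375, -0.2495, 0.0015, 0.0, 0.0, -0.2305] min rows 3.0
row [0.3868, -0.3815, 0.075, 0.0, 0.0, -0.2289] min rows 6.6
```

apply_moves(rows=[0.0375, -0.2495, 0.0015, 0, 0, -0.2305, 0.0375, -0.2495, 0.0015, 0, 0, -0.2305, 0.0375, -0.2495, 0.0015, 0, 0, -0.2305, 0.0375, -0.2495, 0.0015, 0, 0, -0.2305, 0.0375, -0.2495, 0.0015, 0, 0, -0.2305])

```text
t: 26.15
tool_pos: [0.4392, -0.1082, 0.2224]
tool_rot: [-3.108, -0.439, 0.003]
contact_force: [-0.1, 0.2, 0.8]
opening: 0.0852
grip_force: 0.0
```

apply_moves(rows=[0.3868, -0.3815, 0.075, 0, 0, -0.2289, 0.3868, -0.3815, 0.075, 0, 0, -0.2289, 0.3868, -0.3815, 0.075, 0, 0, -0.2289, 0.3868, -0.3815, 0.075, 0, 0, -0.2289, 0.3868, -0.3815, 0.075, 0, 0, -0.2289, 0.3868, -0.3815, 0.075, 0, 0, -0.2289, 0.3868, -0.3815, 0.075, 0, 0, -0.2289, 0.3868, -0.3815, 0.075, 0, 0, -0.2289, 0.3868, -0.3815, 0.075, 0, 0, -0.2289, 0.3868, -0.3815, 0.075, 0, 0, -0.2289])

```text
t: 27.15
tool_pos: [0.6, 0.1724, 0.179]
tool_rot: [-2.984, -0.98, 0.0]
contact_force: [-0.3, -0.1, -0.9]
opening: 0.0856
grip_force: 0.0
```

Run:
```python
from h import *
o=st();o,p,d=snap("wrist","w_lid")
for thr in (115,125,135,145):
    r,i,g=fit("wrist",p,"lid",(.60,.174,np.radians(36.6)),o,thr=thr)
    print(thr,r[:2].round(4),np.degrees(r[2]).round(2),i)
    if thr==125: g2=g
cv2.imwrite("pics/lid.png",np.hstack([cv2.resize(p,(400,300)),cv2.resize(g2,(400,400))[50:350]]))
```

```text
t27.15 [0.6    0.1724 0.179 ] cmd [0.6   0.174 0.18 ] psi 36.38 tilt [-0.03  0.04] F [-0.3 -0.1 -0.9] M [ 0.   -0.02 -0.05] op 0.0856 g 0.0
115 [0.5995 0.1709] 37.15 0.9699035904749171
125 [0.5991 0.1707] 37.18 0.9803653554248257
135 [0.5989 0.1707] 37.09 0.983168195905406
145 [0.5987 0.1706] 37.27 0.9751596605153604
```

View pics/lid.png

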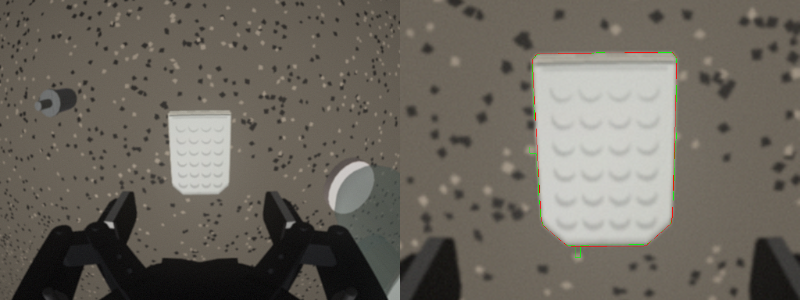

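The fit matches: the lidded plate is at (168–231, 110–194) in the left crop, with its chamfers at the near end and its lid square on it. Descending now.

apply_moves(rows=[-0.003, 0.001, 0.05, 0, 0, -0.0086, -0.003, 0.001, 0.1, 0, 0, -0.0086, -0.003, 0.001, 0.14, 0, 0, -0.0086, -0.003, 0.001, 0.16, 0, 0, -0.0086, -0.003, 0.001, 0.16, 0, 0, -0.0086, -0.003, 0.001, 0.16, 0, 0, -0.0086])

```text
t: 27.8
tool_pos: [0.5998, 0.1725, 0.0847]
tool_rot: [-2.976, -1.003, -0.004]
contact_force: [0.1, 0.4, 0.8]
opening: 0.0856
grip_force: 0.0
```

Run:
```python
from h import *
shift(-.003,.001,.16);p,R=getcmd();json.dump(dict(p=p.tolist(),R=down(36.6+.77).tolist()),open("cmd.json","w"));st()
```

```text
t27.80 [0.5998 0.1725 0.0847] cmd [0.5989 0.1724 0.084 ] psi 37.25 tilt [0.12 0.09] F [0.1 0.4 0.8] M [ 0.01 -0.04 -0.01] op 0.0856 g 0.0
```

apply_moves(rows=[-0.0022, 0.0012, 0.01, 0, 0, 0, -0.0022, 0.0012, 0.02, 0, 0, 0, -0.0022, 0.0012, 0.0225, 0, 0, 0, -0.0022, 0.0012, 0.0225, 0, 0, 0])

```text
t: 28.2
tool_pos: [0.5984, 0.1716, 0.0697]
tool_rot: [-2.975, -1.004, -0.001]
contact_force: [0.5, -0.5, -1.0]
opening: 0.0853
grip_force: 0.0
```

apply_moves(rows=[0, 0, 0, 0, 0, 0, 0, 0, 0, 0, 0, 0, 0, 0, 0, 0, 0, 0, 0, 0, 0, 0, 0, 0, 0, 0, 0, 0, 0, 0, 0, 0, 0, 0, 0, 0, 0, 0, 0, 0, 0, 0, 0, 0, 0, 0, 0, 0], grip=0, grip_force=30)

```text
t: 29.0
tool_pos: [0.599, 0.1717, 0.0705]
tool_rot: [-2.976, -1.004, -0.003]
contact_force: [-0.1, -0.3, 3.5]
opening: 0.0632
grip_force: 34.5
```

Run:
```python
from h import *
shift(-.0022,.0012,.0225);st()
p,R=getcmd();plan(p[0],p[1],.225,37.37);plan(.44,-.11,.225,16);plan(.405,-.2575,.225,-4.75)
```

```text
t29.00 [0.599  0.1717 0.0705] cmd [0.5983 0.1711 0.0705] psi 37.29 tilt [0.09 0.1 ] F [-0.1 -0.3  3.5] M [0.13 0.   0.04] op 0.0632 g 34.5
row [0.0, 0.0, -0.2575, 0.0, 0.0, 0.0] min rows 3.1
row [-0.494, 0.2121, 0.0, 0.0, 0.0, 0.2374] min rows 6.5
row [-0.1238, 0.2202, 0.0, 0.0, 0.0, 0.2306] min rows 3.0
```

apply_moves(rows=[0, 0, -0.008, 0, 0, 0, 0, 0, -0.025, 0, 0, 0, 0, 0, -0.055, 0, 0, 0, 0, 0, -0.09, 0, 0, 0, 0, 0, -0.13, 0, 0, 0, 0, 0, -0.17, 0, 0, 0, 0, 0, -0.21, 0, 0, 0, 0, 0, -0.24, 0, 0, 0, 0, 0, -0.2535, 0, 0, 0, 0, 0, -0.2575, 0, 0, 0, 0, 0, -0.2575, 0, 0, 0])

```text
t: 30.1
tool_pos: [0.5983, 0.1713, 0.2245]
tool_rot: [-2.976, -1.004, -0.001]
contact_force: [-0.9, 0.6, -0.7]
opening: 0.0631
grip_force: 34.0
```

apply_moves(rows=[-0.01, 0.004, 0, 0, 0, 0.005, -0.03, 0.013, 0, 0, 0, 0.014, -0.06, 0.026, 0, 0, 0, 0.029, -0.1, 0.043, 0, 0, 0, 0.048, -0.14, 0.06, 0, 0, 0, 0.067, -0.18, 0.077, 0, 0, 0, 0.086, -0.22, 0.094, 0, 0, 0, 0.106, -0.26, 0.112, 0, 0, 0, 0.125, -0.3, 0.129, 0, 0, 0, 0.144, -0.34, 0.146, 0, 0, 0, 0.163, -0.38, 0.163, 0, 0, 0, 0.183, -0.42, 0.18, 0, 0, 0, 0.202, -0.455, 0.195, 0, 0, 0, 0.219, -0.48, 0.206, 0, 0, 0, 0.231, -0.491, 0.211, 0, 0, 0, 0.236, -0.494, 0.2121, 0, 0, 0, 0.2374, -0.494, 0.2121, 0, 0, 0, 0.2374])

```text
t: 31.8
tool_pos: [0.4396, -0.1094, 0.2237]
tool_rot: [-3.11, -0.434, -0.001]
contact_force: [0.3, 0.4, -0.9]
opening: 0.0633
grip_force: 34.0
```

apply_moves(rows=[-0.004, 0.007, 0, 0, 0, 0.007, -0.012, 0.021, 0, 0, 0, 0.022, -0.025, 0.044, 0, 0, 0, 0.046, -0.042, 0.075, 0, 0, 0, 0.078, -0.06, 0.107, 0, 0, 0, 0.112, -0.078, 0.139, 0, 0, 0, 0.145, -0.096, 0.171, 0, 0, 0, 0.179, -0.111, 0.198, 0, 0, 0, 0.207, -0.12, 0.214, 0, 0, 0, 0.224, -0.1238, 0.2202, 0, 0, 0, 0.2306, -0.1238, 0.2202, 0, 0, 0, 0.2306, -0.1238, 0.2202, 0, 0, 0, 0.2306])

```text
t: 33.0
tool_pos: [0.4048, -0.2564, 0.2237]
tool_rot: [-3.137, 0.131, -0.001]
contact_force: [0.5, 1.0, -1.2]
opening: 0.0629
grip_force: 34.0
```

```bash
python3 hold.py w_hold3 .0705; python3 -c "
import cv2;p=cv2.imread('pics/w_hold3.png');cv2.imwrite('pics/h3.png',cv2.resize(p[130:360,120:400],None,fx=2,fy=2))"
```

```text
t33.00 [ 0.4048 -0.2564  0.2237] cmd [ 0.405  -0.2575  0.225 ] psi -4.79 tilt [0.03 0.11] F [ 0.5  1.  -1.2] M [-0.02  0.01  0.02] op 0.0629 g 34.0
e 0 [[182.0, 180.2], [327.7, 180.1], [254.8, 193.9], [254.9, 170.4], [254.8, 189.6]]
e 0.002 [[181.7, 175.8], [328.0, 175.7], [254.8, 189.3], [254.9, 166.4], [254.8, 184.8]]
215 149 [143, 144, 143, 141, 142, 141, 141, 143, 142, 142, 141, 141, 140, 139, 139, 138, 138, 139, 139, 136, 122, 97, 83, 118, 167, 172, 130, 84, 76, 94, 132, 165, 181, 180, 147, 114, 104, 104, 105, 117, 135, 148, 155, 160, 162, 173, 185, 186, 184, 186, 184, 183]
240 149 [172, 185, 190, 188, 189, 188, 189, 189, 190, 186, 188, 185, 190, 185, 188, 188, 190, 190, 190, 192, 175, 127, 94, 123, 171, 174, 127, 88, 78, 97, 131, 162, 181, 179, 145, 114, 108, 104, 103, 113, 135, 154, 157, 158, 165, 174, 185, 188, 190, 186, 189, 187]
256 149 [172, 187, 188, 188, 187, 188, 188, 191, 188, 188, 188, 186, 186, 191, 188, 192, 189, 190, 188, 190, 174, 126, 91, 128, 174, 174, 127, 88, 78, 98, 132, 159, 183, 182, 144, 118, 105, 105, 107, 117, 139, 155, 160, 157, 164, 177, 186, 186, 186, 187, 188, 189]
290 149 [168, 184, 188, 190, 188, 186, 188, 188, 188, 190, 189, 188, 189, 190, 190, 191, 188, 188, 187, 189, 176, 128, 92, 120, 169, 173, 130, 87, 76, 95, 129, 156, 180, 182, 158, 122, 105, 103, 106, 116, 139, 155, 159, 159, 160, 173, 183, 186, 187, 189, 187, 187]
185 165: [92, 91, 93, 93, 92, 92, 91, 92, 92, 92, 92, 92, 91, 91, 94, 91, 92, 98, 114, 139, 146, 127, 107, 103, 102, 102, 101, 101, 103, 100, 103, 104, 102, 100, 104, 95, 104, 103, 105, 103] 305: [104, 106, 104, 109, 106, 106, 105, 107, 108, 106, 104, 103, 107, 105, 104, 105, 107, 105, 105, 105, 109, 112, 120, 112, 98, 98, 93, 96, 93, 94, 97, 96, 95, 96, 97, 94, 93, 91, 92, 94, 92]
```

View pics/h3.png

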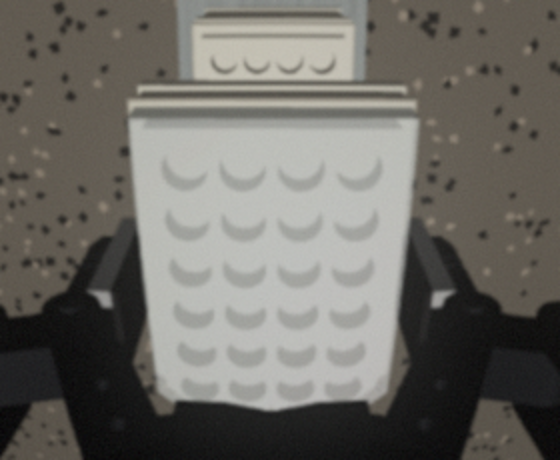

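The held plate is level, its lid is seated, and the bare plate on the stack shows beyond it. The far edges put this plate about 0.5 mm further back in the grip than the bare one, so I aim for tool x .4053.

apply_moves(rows=[0, -0.001, 0.03, 0, 0, 0, 0, -0.001, 0.06, 0, 0, 0, 0, -0.001, 0.09, 0, 0, 0, 0, -0.001, 0.115, 0, 0, 0, 0, -0.001, 0.126, 0, 0, 0, 0, -0.001, 0.126, 0, 0, 0, 0, -0.001, 0.126, 0, 0, 0])

```text
t: 33.75
tool_pos: [0.4051, -0.2562, 0.1489]
tool_rot: [-3.138, 0.132, -0.002]
contact_force: [0.1, 0.2, -1.7]
opening: 0.0631
grip_force: 34.0
```

Run:
```python
from h import *
shift(0,-.001,.126);st()
```

```text
t33.75 [ 0.4051 -0.2562  0.1489] cmd [ 0.4051 -0.2569  0.1494] psi -4.80 tilt [0.08 0.05] F [ 0.1  0.2 -1.7] M [-0.    0.03  0.01] op 0.0631 g 34.0
```

apply_moves(rows=[0.0004, 0.0007, 0.004, 0, 0, 0, 0.0004, 0.0007, 0.008, 0, 0, 0, 0.0004, 0.0007, 0.01, 0, 0, 0, 0.0004, 0.0007, 0.01, 0, 0, 0])

```text
t: 34.15
tool_pos: [0.4049, -0.2566, 0.1421]
tool_rot: [-3.137, 0.132, -0.001]
contact_force: [-0.7, -0.1, -1.4]
opening: 0.063
grip_force: 34.0
```

apply_moves(rows=[0, 0, 0.003, 0, 0, 0, 0, 0, 0.006, 0, 0, 0, 0, 0, 0.008, 0, 0, 0, 0, 0, 0.008, 0, 0, 0])

```text
t: 34.55
tool_pos: [0.4049, -0.2565, 0.1371]
tool_rot: [-3.137, 0.132, -0.0]
contact_force: [0.1, 0.6, -0.5]
opening: 0.0632
grip_force: 34.0
```

apply_moves(rows=[0.0003, 0, 0.002, 0, 0, 0, 0.0003, 0, 0.0035, 0, 0, 0, 0.0003, 0, 0.0045, 0, 0, 0, 0.0003, 0, 0.0045, 0, 0, 0])

```text
t: 34.95
tool_pos: [0.4052, -0.2567, 0.1355]
tool_rot: [-3.137, 0.132, -0.0]
contact_force: [-2.6, 1.7, 5.0]
opening: 0.0632
grip_force: 34.6
```

Home height reached (0.1355), with the same 5 N contact as before. Release and rise.

apply_moves(rows=[0, 0, 0, 0, 0, 0, 0, 0, 0, 0, 0, 0, 0, 0, 0, 0, 0, 0, 0, 0, 0, 0, 0, 0, 0, 0, 0, 0, 0, 0], grip=1)

```text
t: 35.45
tool_pos: [0.4051, -0.2566, 0.1346]
tool_rot: [-3.137, 0.132, -0.001]
contact_force: [-0.1, 0.4, 0.3]
opening: 0.0852
grip_force: 0.0
```

apply_moves(rows=[0, 0, -0.01, 0, 0, 0, 0, 0, -0.04, 0, 0, 0, 0, 0, -0.09, 0, 0, 0, 0, 0, -0.15, 0, 0, 0, 0, 0, -0.2, 0, 0, 0, 0, 0, -0.2, 0, 0, 0, 0, 0, -0.2, 0, 0, 0])

```text
t: 36.15
tool_pos: [0.4053, -0.257, 0.2558]
tool_rot: [3.139, -0.132, 0.004]
contact_force: [0.4, -0.4, -0.4]
opening: 0.0855
grip_force: 0.0
```

Run:
```python
from h import *
o=st();o,p,d=snap("wrist","w_st3");o2,s,_=snap("scene","scene3");_,t,_=snap("top","top3")
P=np.array([[.045,-.032,.082],[.045,.032,.082],[-.0435,0,.091],[.0435,0,.091]])
print(proj("wrist",place(P,.4053,-.2568,np.radians(-4.75)),o).round(1).tolist())
c=cv2.resize(s[130:270,60:220],None,fx=2.5,fy=2.5,interpolation=cv2.INTER_CUBIC)
w=cv2.resize(p[110:290,160:350],None,fx=2,fy=2)[:350]
print(c.shape,w.shape);cv2.imwrite("pics/fin.png",np.vstack([np.hstack([c,w[:,:380]]),cv2.resize(t[60:260,90:430],(780,459))[:250]]))
```

```text
t36.15 [ 0.4053 -0.257   0.2558] cmd [ 0.4051 -0.2569  0.1494] psi -4.83 tilt [ 0.14 -0.01] F [ 0.4 -0.4 -0.4] M [-0.02 -0.02  0.01] op 0.0855 g 0.0
[[293.2, 140.9], [216.0, 141.1], [254.7, 242.3], [254.5, 144.2]]
(350, 400, 3) (350, 380, 3)
```

View pics/fin.png

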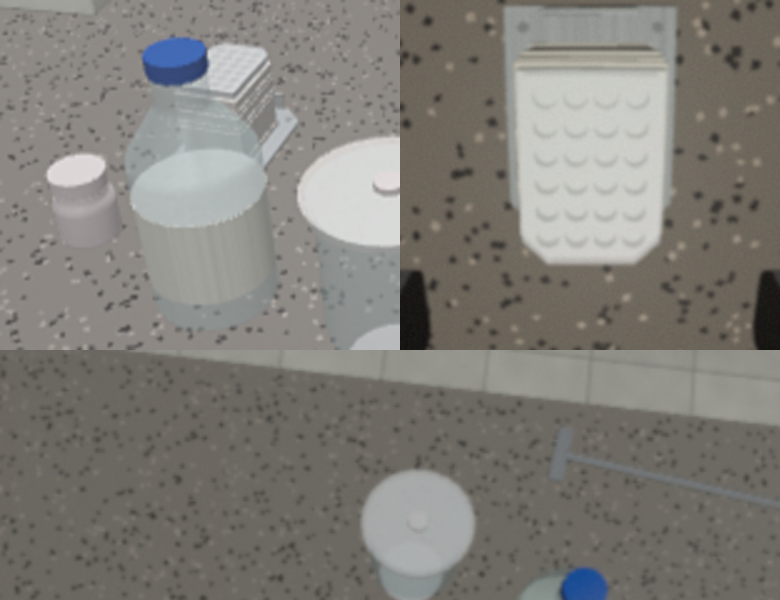

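The stack is square, with its chamfers aligned and the lid on. Its edges fall within about 1 px of where a fully seated stack should appear, and the bottle, vessel and jar are standing in place. Handing in.

```bash
python3 -c "
from station import ctrl
print(ctrl.finish_job())"
```

```text
the job is handed in; nothing more can be done
None
```

The job is handed in at about 36 s: deep-well, bare and lidded plates are stacked in that order on the carrier, chamfers aligned, each at its fully seated height and the lid on. The bottle, vessel and jar looked undisturbed in the final pictures; the basket was out of view there but standing when last seen, before the final pick-up. My first grip on the bare plate closed too high, on its well block, so I opened and re-gripped it lower before lifting.

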